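Tip the bolts out, then stack and nest the parts totes

ROBOT

A 7-joint arm with a two-finger parallel gripper is mounted at the origin on a cart in front of the work surface, level with it; the furniture and walls round the work are solid. World frame = base frame: x ahead of the robot, y to its left, z up, the work surface at z = 0. Lengths are in mm, angles in rad, forces in N, time in s.
With the tool pointing down it reaches from about 400 to 850 mm from the base axis. Payload 4.5 kg.
Tool frame: the origin (TCP) lies on the centre line of the jaws, within the pads' length; the fingertips stand 19 mm ahead of it and the grasp point (between the pads) is the TCP; z points along the fingers, y is the line along which they close (so a half turn about z gives the same grasp; the last joint's range is limited). The gripper opens to 85 mm and grips with 20 to 120 N. Pads are 22 mm wide; open, the fingers measure 114 mm over their backs; the gripper's body (76 mm by 85 mm) begins 54 mm behind the grasp point. The pads swing forward as they close: fully open they stand 13 mm farther back than shut.
Start: joints at [1.167, 0.689, -0.195, 1.565, 0.157, 0.902, -0.215], TCP at [264.999, -566.067, 211.617] pointing down, gripper open.
Joint ranges: [-3.01, 3.01], [-0.46, 2.08], [-1.47, 1.51], [0.13, 2.56], [-1, 4.14], [0.04, 2.09], [-2.66, 2.66]. Speed limits (rad/s): [2.57, 2.57, 3.14, 3.14, 3.14, 3.14, 3.14].

INTERFACE

Orientations are given as a rotation vector (axis times angle).
In Python, from plant import * gives the robot as it stands. The module is installed in compiled form; this text tells all that it offers.
- The arm moves only by the tool jog_arm, never from a script. Its argument "targets" is a list of rows, each a list of 5 numbers: the shift along the tool's x, y, z in m, then the turn about the tool's z in degrees, then the closure, from 0 (fully open) to 1 (shut). In form: [[tx, ty, tz, yaw, jaw], ...]. A call has 1 to 12 rows; each row shifts and turns the commanded pose from where the row before left it, along the tool's axes as they then stand; what a row does not reach is not made up. A row lasts 1/8 s, in which the tool goes at most 62.5 mm and 10.7 degrees, less where a joint would pass 70% of its speed; a pose out of reach is approached as far as the arm can. A call with a gripper value outside its range is refused whole. The fingers move at their own pace and stop on an object; "newtons" is the grip in N (left out, the last holds). Time passes only in rows, so rows that do not move let the fingers close. It gives the time, the measured TCP pose, the force, the opening and the grip force at its end, in the units of the state.
- get_obs(): the state, without advancing time (a new reading comes with each control period).
- capture(name): name is "side" or "top" or "wrist"; returns a dict with "color" (480x640x3 uint8, blue, green, red), "fx", "fy", "cx", "cy" (pixels), "distortion" ([k1, k2, p1, p2, k3] as OpenCV has them; the pictures are not rectified), "eye" and "orientation" of the camera in the world. Camera axes: x right, y down, z forward; pixel columns grow to the right and rows downward; lengths in mm; the calibration is good to about 2 mm. A picture is of the moment at which its call begins. There is no depth.
- sign_off(): hands the job in; it is judged then, once.
The state is a dict: "clock": time; "joint_pos": joint angles; "qd": joint speeds; "tau": joint torques, N m; "eef_pos": TCP position; "orientation": TCP orientation; "wrist_force": force on the tool from outside, world axes, zero at the start; "moment": the same for the moment, N m; "gripper_width": finger opening in mm; "finger_force": force on a finger pad.
Only numpy, scipy, OpenCV 4.12 (cv2) and the standard library are available. Lean on these libraries where they do the work, as an engineer would, in place of code of your own. Each camera call takes 0.05 s, during which the arm holds its last target. There are 200 camera calls.

TASK

Tip the bolts and the brass fitting out of the blue tote into the grey tote. Then put the blue tote upright on the grey one, turned so that it stacks on top and leaves room for the parts, and put the empty orange tote on the blue one the other way round, so that it nests down inside. Set the totes down rather than dropping them, and leave the other things on the bench undisturbed.

Things in the scene. Friction and masses are not known exactly. Their poses are not given: they have to be found in the camera images.
- grey_tote: Grey stack-nest tote, 130 long (x) x 68 wide (y) x 64 mm high, origin at the centre of the underside, empty, 0.45 kg, any yaw; stays on the bench. Yellow lip at the rear end (+x), open front at -x. A tote set over it with the yellow lip at the SAME end nests (origin 35 mm above this one's); half a turn round, lips at OPPOSITE ends, it stacks (56.5 mm above). Origins one above the other.
- grey_mouth (a point): Centre of the grey tote's rim plane, 64 mm above its origin; mouth 124 x 62 mm inside. Inside on both sides are saddles at x = -48 and +26 mm (seats 16 mm long, 6 mm below the rim, stops at both ends, reaching in to y = +-24.5 mm) that carry a stacked tote's feet; play 2.5 mm sideways, 3 mm lengthwise.
- blue_tote: Blue tote of the same shape and frame, about 0.14 kg, with the three parts in it, any yaw. Upper part, 29 to 64 mm high: flat upright side walls, 68 mm apart outside, 3 mm thick: grasp across these from above, also leaning along its length. Lower body 43 mm wide; feet outside it on both sides at x = +48 and -26 mm (10 mm long, to y = +-28.5 mm, 1.5 mm short of the underside).
- blue_sill (a point): Middle of the blue tote's open front sill, at (-65, 0, 31) mm in its frame; the opening above it is 48 mm wide. Inside, a slope rises at 36 deg from the floor (at x = -19 mm) to this sill. Friction is about 0.6, so the parts slide out when the tote is tipped front down some 80 to 95 deg.
- orange_tote: Orange tote of the same shape and frame as the grey and blue ones, about 0.14 kg, empty, upright on the bench, any yaw. When it nests, its shoulder (29 mm above its underside) comes to rest on the other tote's rim.
- orange_lip (a point): Top of the orange tote's flat yellow lip, at (69, 0, 62.5) mm in its frame; the lip is 46 mm wide, sticks out 9 mm, and marks the rear end (+x), as on all three totes.
- bolt_a: Steel hex bolt, 17 x 19 x 27 mm, 32 g, starts standing on its head in the blue tote; origin at the centre of the head's face.
- bolt_b: Steel hex bolt, 17 x 19 x 27 mm, 28 g, as the other one, in the blue tote.
- brass_fitting: Brass fitting, 19 x 22 x 20 mm, 20 g, in the blue tote; origin at the centre of its underside.
- vial_blue: Bystander: small glass vial with blue cap, 23 mm across, 60 mm high, standing; origin under it.
- vial_red: Bystander: small glass vial with red cap, 23 mm across, 60 mm high, standing; origin under it.
- bronze_weight: Bystander: dark bronze cylinder, 33 mm across, 82 mm high, standing; origin under it.
- black_tape: Bystander: roll of black tape lying flat, 62 mm across, 19 mm high.
- blue_marker: Bystander: blue marker pen lying down, 137 mm long (its y), 13 mm high.
- case_edge (a point): Near upper edge of the open door of the tall grey instrument case, fixed: the door is a slab 0.32 m high, y within 35 mm of this point, running from here away from the robot for 0.25 m; keep the gripper clear of it. A fixed steel cup, 60 mm across and 182 mm high, stands 95 mm to the left (+y) of this point.

How it is judged (in metres and radians):
On the way, in this order (a step that is already met when the one before it is completed fails the run):
1. the blue tote is tipped, front down, over the grey tote (angle between blue_tote's own z axis and vertical above 0.8 rad and horizontal distance between blue_tote and grey_tote below 0.2 m), for 0.1 s.
2. both bolts and the brass fitting lie in the grey tote (x of bolt_a in the frame of grey_tote between -0.066 and 0.066 m and y of bolt_a in the frame of grey_tote between -0.034 and 0.034 m and z of bolt_a in the frame of grey_tote between -0.005 and 0.056 m and x of bolt_b in the frame of grey_tote between -0.066 and 0.066 m and y of bolt_b in the frame of grey_tote between -0.034 and 0.034 m and z of bolt_b in the frame of grey_tote between -0.005 and 0.056 m and x of brass_fitting in the frame of grey_tote between -0.066 and 0.066 m and y of brass_fitting in the frame of grey_tote between -0.034 and 0.034 m and z of brass_fitting in the frame of grey_tote between -0.005 and 0.056 m), for 0.2 s.
3. the blue tote stands stacked on the grey one, let go (z of blue_tote in the frame of grey_tote between 0.0525 and 0.0605 m and horizontal distance between blue_tote and grey_tote below 0.01 m and angle between blue_tote's own z axis and vertical below 0.08 rad and angle between the x axis of blue_tote and the x axis of grey_tote, either way round below 0.15 rad and angle between grey_tote's own z axis and vertical below 0.06 rad and height (world z) of grey_tote between -0.005 and 0.006 m and contact force between blue_tote and the fingers below 0.1 N), for 0.2 s.
At the end, for the whole second after the job is handed in: Parts lie in the grey tote, which stands on the bench (tilt <0.06 rad). Blue origin 56.5+-4 mm above grey's, within 10 mm; orange 35+-4 mm above blue's, within 14 mm; each parallel to the one below within 0.15 rad, tilt <0.08 rad; all slower than 0.02 m/s (all of step 2 and z of blue_tote in the frame of grey_tote between 0.0525 and 0.0605 m and horizontal distance between blue_tote and grey_tote below 0.01 m and angle between each of blue_tote, orange_tote's own z axis and vertical below 0.08 rad and angle between the x axis of blue_tote and the x axis of grey_tote, either way round below 0.15 rad and z of orange_tote in the frame of blue_tote between 0.031 and 0.039 m and horizontal distance between orange_tote and blue_tote below 0.014 m and angle between the x axis of orange_tote and the x axis of blue_tote, either way round below 0.15 rad and angle between grey_tote's own z axis and vertical below 0.06 rad and height (world z) of grey_tote between -0.005 and 0.006 m and linear speed of each of grey_tote, blue_tote, orange_tote below 0.02 m/s); the robot touches nothing.
It fails at once if one of the five bystanders is shoved more than 30 mm (distance of any of vial_blue, vial_red, bronze_weight, black_tape, blue_marker from where it was at the start of the episode above 0.03 m).
It fails at once if a vial or the bronze weight is knocked over (angle between any of vial_blue, vial_red, bronze_weight's own z axis and vertical above 0.7 rad).
It fails at once if the blue tote falls, not held, faster than 0.7 m/s (a drop of some 25 mm) (linear speed of blue_tote above 0.7 m/s and contact force between blue_tote and the fingers below 0.1 N).
It fails at once if the orange tote falls, not held, faster than 0.7 m/s (a drop of some 25 mm) (linear speed of orange_tote above 0.7 m/s and contact force between orange_tote and the fingers below 0.1 N).
It also fails if it takes over 72 s, if anything falls off the work surface, if the arm or the gripper's body presses on something with over 40 N, if the wrist force passes 120 N, or if a joint passes its speed limit or range.

## Working session

There is one attempt and no reset: what is moved stays moved. The work goes in short steps, Python scripts to look and compute and a tool call to move; the robot and the scene stay as the last step left them, time stands still between calls to the robot, and variables do not carry over. Pictures are saved under pics/ and viewed, at most 10 in all, crops included, and the job is handed in when it is done.

Besides the shell and the picture viewer there is one more tool, called by a JSON object that holds its "op" and its "data", one argument or row to a line. jog_arm: Moves the arm, as the interface text tells. Its arguments: {"type":"object","properties":{"targets":{"type":"array"},"newtons":{"type":"number"}},"required":["targets"]}

```bash
mkdir -p pics
cat > h.py <<'E'
from plant import *
import cv2, numpy as np
from scipy.spatial.transform import Rotation as R
def cam(n):
    c=capture(n); o=np.array(c["orientation"],float)
    c["R"]=o if o.shape==(3,3) else R.from_rotvec(o).as_matrix()
    c["K"]=np.array([[c["fx"],0,c["cx"]],[0,c["fy"],c["cy"]],[0,0,1.]]); c["d"]=np.array(c["distortion"],float); return c
def onz(c,uv,z):
    p=cv2.undistortPoints(np.array(uv,float).reshape(-1,1,2),c["K"],c["d"])[:,0]
    r=np.c_[p,np.ones(len(p))]@c["R"].T; e=np.array(c["eye"],float)
    return e+r*((z-e[2])/r[:,2])[:,None]
def proj(c,P):
    Rm=c["R"].T; return cv2.projectPoints(np.array(P,float).reshape(-1,1,3),cv2.Rodrigues(Rm)[0],-Rm@np.array(c["eye"],float),c["K"],c["d"])[0][:,0]
E
python3 - <<'E'
from h import *
ob=get_obs(); print({k:np.round(v,3) for k,v in ob.items()})
ims=[]
for n in("top","side","wrist"):
    c=cam(n); cv2.imwrite(f"pics/{n}0.png",c["color"]); print(n,np.round(c["eye"],1),np.round(c["orientation"],3).tolist(),c["fx"],np.round(c["d"],3))
E
```

```text
{'clock': np.float64(0.0), 'joint_pos': array([ 1.167,  0.69 , -0.195,  1.566,  0.157,  0.902, -0.215]), 'qd': array([-0.   , -0.002,  0.001, -0.001, -0.001, -0.   , -0.   ]), 'tau': array([-0.0000e+00, -5.3961e+01, -1.2670e+00, -1.5854e+01,  9.0000e-03,
        9.0000e-03, -0.0000e+00]), 'eef_pos': array([ 264.6  , -565.466,  210.764]), 'orientation': array([-3.065e+00, -6.820e-01,  1.000e-03]), 'wrist_force': array([ 0.503,  0.574, -0.675]), 'moment': array([ 0.025, -0.013, -0.021]), 'finger_force': np.float64(0.0), 'gripper_width': np.float64(85.731)}
top [ 328.8   -2.1 1352.8] [-2.06, 2.164, -0.221] 548.6656802651528 [0.013 0.    0.    0.    0.   ]
side [ 286.9 -936.8  648.5] [-1.998, 0.281, -0.186] 525.9826397356724 [-0.081  0.     0.     0.     0.   ]
wrist [ 335.9 -533.1  373.6] [2.423, -1.541, -0.242] 354.50989419684043 [-0.04  0.    0.    0.    0.  ]
```

View pics/top0.png

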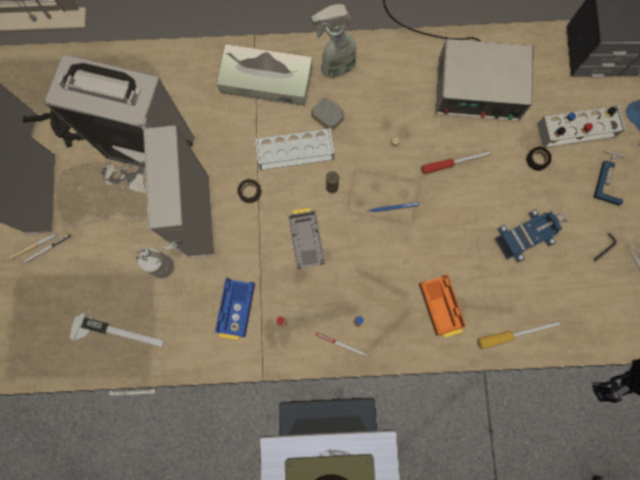

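View pics/side0.png

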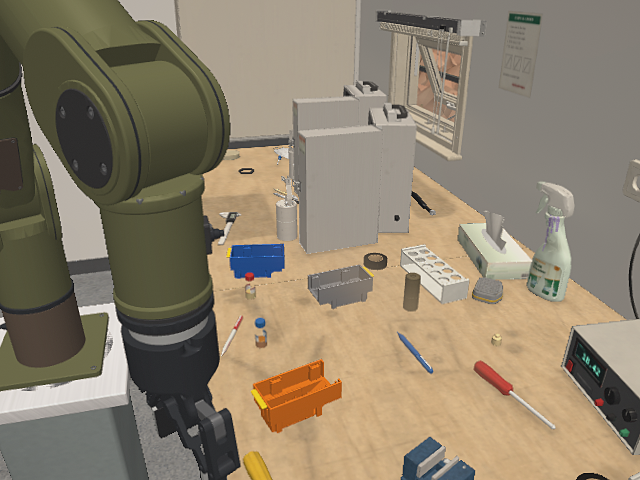

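Top view: blue tote is at (236,308) with its lip towards the robot. Grey is at (307,240) with its lip away from the robot, and orange is at (442,306) with its lip near the robot and slightly right. In the side view, the door stands left of grey and the vials stand between the totes.

```bash
cat >> h.py <<'E'
def mask(c,n):
    h=cv2.cvtColor(c["color"],cv2.COLOR_BGR2HSV)
    lo,hi={"yel":((22,150,120),(34,255,255)),"blue":((108,130,60),(125,255,255)),"or":((5,190,120),(17,255,255))}[n]
    return cv2.inRange(h,lo,hi)
def blobs(m,k=15):
    n,l,s,ce=cv2.connectedComponentsWithStats(m); return [(s[i][4],ce[i],(l==i).astype(np.uint8)) for i in range(1,n) if s[i][4]>=k]
E
python3 - <<'E'
from h import *
c=cam("top")
for a,ce,m in blobs(mask(c,"yel")): print("yel",a,ce.round(1),onz(c,ce,62.5)[0].round(1))
for n in("blue","or"):
    for a,ce,m in blobs(mask(c,n),60):
        r=cv2.boxPoints(cv2.minAreaRect(cv2.findNonZero(m))); q=onz(c,r,64); print(n,a,ce.round(1),q[:,:2].round(1).tolist(),q.mean(0).round(1),np.linalg.norm(q-np.roll(q,1,0),axis=1).round(1))
print("redvial",onz(c,[(281,321)],60),"bluevial",onz(c,[(359,321)],60),"weight",onz(c,[(332,178)],82),"case",onz(c,[(180,228)],320),"cup",onz(c,[(150,255)],182))
im=c["color"]
a=cv2.resize(im[190:350,200:300],None,fx=4,fy=4,interpolation=2)[:600];
b=cv2.resize(im[190:340,280:360],None,fx=4,fy=4,interpolation=2)
cv2.imwrite("pics/c1.png",np.hstack([a[:600],b[:600]]))
E
```

```text
yel 28 [300.4 210.2] [679.2  41.   62.5]
yel 49 [452.4 332.8] [ 368.1 -299.    62.5]
yel 42 [228.3 336.3] [385.5 220.1  62.5]
blue 1045 [235.7 305.6] [[399.6, 247.5], [520.8, 224.0], [505.8, 159.8], [385.1, 184.4]] [452.8 203.9  64. ] [ 64.7 123.4  66.  123.1]
or 163 [434.6 289.7] [[485.2, -246.9], [491.6, -279.2], [452.9, -285.1], [446.6, -253.1]] [ 469.1 -266.1   64. ] [39.1 32.9 39.1 32.7]
redvial [[414.74970752  97.13381341  60.        ]] bluevial [[405.82158166 -84.80816911  60.        ]] weight [[750.83309818 -39.46420011  82.        ]] case [[585.34250207 266.38283108 320.        ]] cup [[562.60994984 366.92410506 182.        ]]
```

View pics/c1.png

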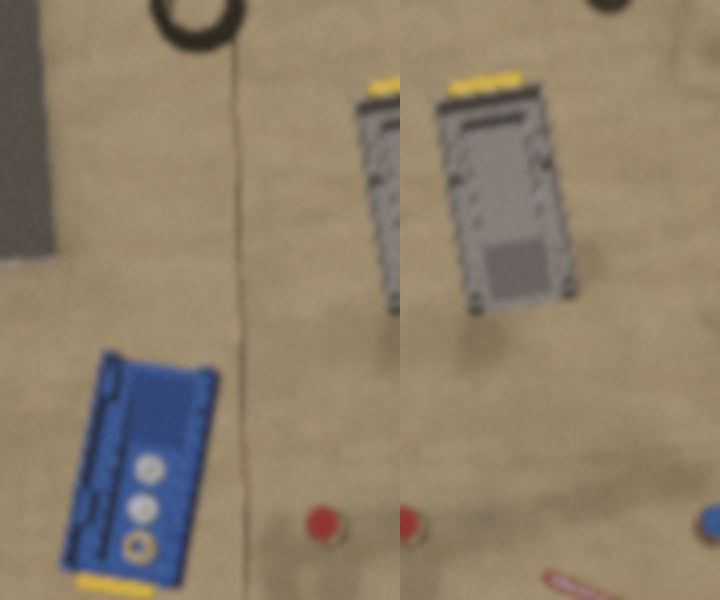

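Run:
```python
from h import *
c=cam("top")
B=[(226.75,278),(254.5,282.5),(245.5,337),(215.5,332.5)];G=[(289.25,215),(315,211.25),(324.25,263.75),(298.75,268.75)]
for P in(B,G):
    q=onz(c,P,64); print(q[:,:2].round(1).tolist(),q.mean(0).round(1),np.linalg.norm(q-np.roll(q,1,0),axis=1).round(1))
    for i in range(4): d=q[i]-q[i-1]; print(np.degrees(np.arctan2(d[1],d[0])).round(1))
```

```text
[[521.7, 221.8], [507.7, 156.4], [381.9, 180.1], [395.6, 249.4]] [451.7 201.9  64. ] [129.1  66.9 128.1  70.6]
-12.3
-102.1
169.3
78.8
[[668.2, 68.4], [674.5, 5.6], [544.4, -10.4], [535.4, 50.7]] [605.6  28.6  64. ] [134.   63.1 131.1  61.8]
7.6
-84.3
-173.0
98.4
```

{"op": "jog_arm", "data": {
  "targets": [
    [0,0,-0.04,-10,0],
    [0,0,-0.04,-10,0],
    [0,0,-0.04,-10,0]
  ]
}}

```text
clock: 0.62
eef_pos: [264.8, -565.9, 332.7]
orientation: [-2.781, -1.461, 0.0]
wrist_force: [0.8, -0.8, 0.8]
gripper_width: 85.5
finger_force: 0.0
```

```bash
cat >> h.py <<'E'
def state():
    o=get_obs(); M=R.from_rotvec(o["orientation"]).as_matrix(); return np.array(o["eef_pos"]),np.degrees(np.arctan2(M[1,0],M[0,0])),o
def plan(wps,start=None):
    """wps: (x,y,z,heading,nrows): suggested tool-axis rows in m/deg"""
    if start is None: p,h,_=state()
    else: p,h=np.array(start[:3],float),start[3]
    for x,y,z,H,n in wps:
        q=np.array([x,y,z],float); dh=(H-h+180)%360-180
        for i in range(n):
            s=(q-p)/(n-i); a=np.radians(h); d=dh/n
            t=[np.cos(a)*s[0]+np.sin(a)*s[1], np.sin(a)*s[0]-np.cos(a)*s[1], -s[2]]
            t=np.round(np.array(t)/1000,3); d=round(d,1); print([*t.tolist(),-d])
            p=p+1000*np.array([np.cos(a)*t[0]+np.sin(a)*t[1],np.sin(a)*t[0]-np.cos(a)*t[1],-t[2]]); h+=d
        print("->",p.round(1),round(h,1))
E
python3 - <<'E'
from h import *
plan([(440,-280,300,90,7),(490,-20,260,140,6),(455,195,230,168,6)])
E
```

```text
[0.048, -0.003, 0.005, np.float64(-4.9)]
[0.048, 0.002, 0.005, np.float64(-4.9)]
[0.047, 0.006, 0.005, np.float64(-4.9)]
[0.047, 0.01, 0.004, np.float64(-4.9)]
[0.046, 0.013, 0.005, np.float64(-4.9)]
[0.045, 0.017, 0.004, np.float64(-4.9)]
[0.043, 0.022, 0.005, np.float64(-4.9)]
-> [ 440.5 -279.7  299.7] 89.7
[0.043, 0.008, 0.007, np.float64(-8.4)]
[0.042, 0.014, 0.007, np.float64(-8.4)]
[0.039, 0.02, 0.006, np.float64(-8.4)]
[0.036, 0.026, 0.007, np.float64(-8.4)]
[0.032, 0.031, 0.006, np.float64(-8.4)]
[0.026, 0.035, 0.007, np.float64(-8.4)]
-> [490.3 -20.1 259.7] 140.1
[0.027, 0.024, 0.005, np.float64(-4.6)]
[0.026, 0.026, 0.005, np.float64(-4.6)]
[0.023, 0.028, 0.005, np.float64(-4.6)]
[0.021, 0.029, 0.005, np.float64(-4.6)]
[0.019, 0.031, 0.005, np.float64(-4.6)]
[0.016, 0.033, 0.005, np.float64(-4.6)]
-> [455.1 195.  229.7] 167.7
```

{"op": "jog_arm", "data": {
  "targets": [
    [0.048,-0.003,0.005,-4.9,0],
    [0.048,0.002,0.005,-4.9,0],
    [0.047,0.006,0.005,-4.9,0],
    [0.047,0.01,0.004,-4.9,0],
    [0.046,0.013,0.005,-4.9,0],
    [0.045,0.017,0.004,-4.9,0],
    [0.043,0.022,0.005,-4.9,0],
    [0.043,0.008,0.007,-8.4,0],
    [0.042,0.014,0.007,-8.4,0],
    [0.039,0.02,0.006,-8.4,0],
    [0.036,0.026,0.007,-8.4,0],
    [0.032,0.031,0.006,-8.4,0]
  ]
}}

```text
clock: 2.12
eef_pos: [484.6, -63.1, 265.4]
orientation: [1.287, 2.866, -0.0]
wrist_force: [0.3, 0.5, -0.4]
gripper_width: 85.4
finger_force: 0.0
```

{"op": "jog_arm", "data": {
  "targets": [
    [0.026,0.035,0.007,-8.4,0],
    [0.027,0.024,0.005,-4.6,0],
    [0.026,0.026,0.005,-4.6,0],
    [0.023,0.028,0.005,-4.6,0],
    [0.021,0.029,0.005,-4.6,0],
    [0.019,0.031,0.005,-4.6,0],
    [0.016,0.033,0.005,-4.6,0],
    [0,0,0,0,0]
  ]
}}

```text
clock: 3.12
eef_pos: [458.7, 197.0, 228.7]
orientation: [-0.336, -3.123, -0.004]
wrist_force: [-0.7, -0.5, -0.4]
gripper_width: 85.8
finger_force: 0.0
```

Run:
```python
from h import *
p,h,o=state(); print(p,h,o["joint_pos"].round(2))
c=cam("wrist"); cv2.imwrite("pics/w1.png",c["color"]); print(c["eye"],c["R"].round(2))
for a,ce,m in blobs(mask(c,"yel"),100): print("yel",a,ce.round(1),onz(c,ce,62.5)[0].round(1))
```

```text
[458.7189553  197.03998184 228.68924427] 167.70210109774862 [ 0.04  0.62 -0.87  1.9   0.59  0.91  0.23]
[383.45124375 212.87714914 391.48947109] [[ 0.21  0.93  0.3 ]
 [ 0.98 -0.2  -0.06]
 [ 0.    0.3  -0.95]]
yel 537 [323.  126.9] [384.6 218.3  62.5]
yel 150 [229.6 416.3] [677.1  43.8  62.5]
```

View pics/w1.png

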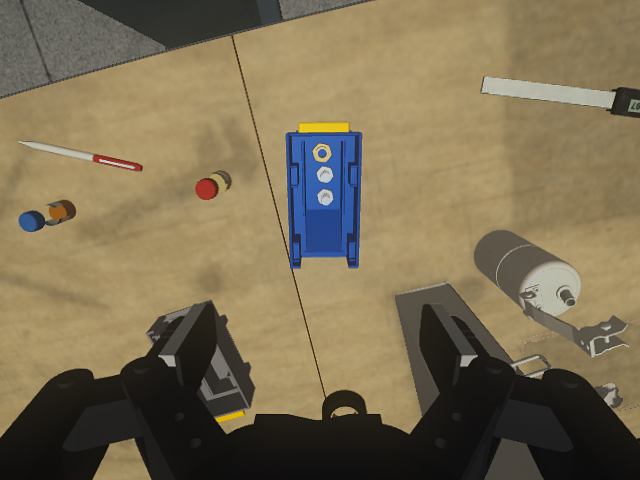

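The wrist view shows the blue tote with rim corners at about (286,133), (361,133), (357,267) and (293,267). The fitting is at (322,153) and the bolts at (325,174) and (325,197).

Run:
```python
from h import *
c=cam("wrist")
m=mask(c,"blue"); b=max(blobs(m,300),key=lambda t:t[0]); print(b[0],cv2.boundingRect(b[2]))
q=onz(c,[(286.5,132.5),(361.5,132.5),(358.5,267),(292.5,267.5)],64); print(q.round(1).tolist(),q.mean(0),np.linalg.norm(q-np.roll(q,1,0),axis=1))
d=(q[0]+q[1]-q[2]-q[3])[:2]; h=np.degrees(np.arctan2(d[1],d[0])); print(h)
lip=onz(c,[(323,126.9)],62.5)[0]; u=np.array([np.cos(np.radians(h)),np.sin(np.radians(h))]); print("centre from lip",lip[:2]-69*u)
```

```text
7429 (289, 129, 75, 139)
[[382.8, 183.1, 64.0], [397.2, 248.0, 64.0], [522.9, 221.9, 64.0], [509.3, 157.7, 64.0]] [453.06870763 202.68835424  64.        ] [128.9244219   66.55350249 128.40009333  65.63372913]
168.46248238077948
centre from lip [452.83382242 201.90820971]
```

Run:
```python
from h import *
plan([(404,212.3,130,168.4,3),(404,212.3,64,168.4,3)])
```

```text
[0.02, 0.002, 0.033, np.float64(-0.3)]
[0.019, 0.002, 0.033, np.float64(-0.3)]
[0.019, 0.003, 0.032, np.float64(-0.3)]
-> [404.5 212.4 130.4] 168.3
[0.0, -0.0, 0.022, np.float64(-0.0)]
[0.0, -0.0, 0.022, np.float64(-0.0)]
[0.0, -0.0, 0.022, np.float64(-0.0)]
-> [404.5 212.4  64.4] 168.3
```

{"op": "jog_arm", "data": {
  "targets": [
    [0.02,0.002,0.033,-0.3,0],
    [0.019,0.002,0.033,-0.3,0],
    [0.019,0.003,0.032,0,0],
    [0,0,0.022,0,0],
    [0,0,0.022,0,0],
    [0,0,0.022,0,0],
    [0,0,0,0,0]
  ]
}}

```text
clock: 4.1
eef_pos: [404.5, 211.0, 63.7]
orientation: [-0.332, -3.123, 0.005]
wrist_force: [0.4, -0.2, 0.1]
gripper_width: 85.7
finger_force: 0.0
```

{"op": "jog_arm", "data": {
  "targets": [
    [0,0,0,0,1],
    [0,0,0,0,1],
    [0,0,0,0,1],
    [0,0,0,0,1]
  ],
  "newtons": 20
}}

```text
clock: 4.6
eef_pos: [404.7, 212.9, 64.9]
orientation: [0.329, 3.124, 0.0]
wrist_force: [-0.8, 0.8, -0.4]
gripper_width: 12.4
finger_force: 0.0
```

Run:
```python
from h import *
p,h,o=state(); print(p,h,o["joint_pos"].round(2),o["gripper_width"],o["finger_force"])
a=cam("side")["color"][200:320,180:340]; b=cam("wrist")["color"]
cv2.imwrite("pics/v2.png",np.hstack([cv2.resize(a,(400,300)),cv2.resize(b,(400,300))]))
```

```text
[404.70610691 212.93229036  64.88429715] 167.97329572420352 [-0.25  0.8  -0.55  2.17  1.03  0.45 -0.27] 12.446605358252832 0.0
```

View pics/v2.png

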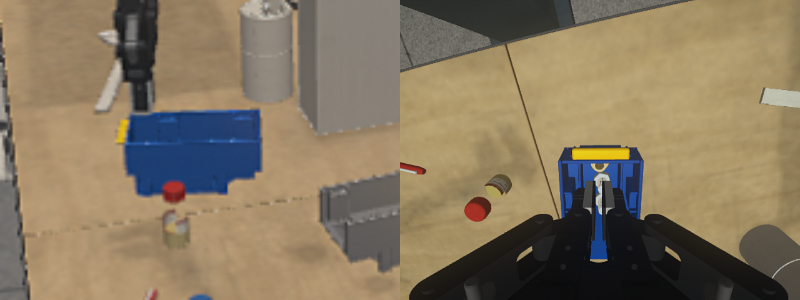

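Side crop: the fingers closed above the rim without catching it, because the pads sit farther back when open. The tote looks unmoved. I'll lift, open and go deeper.

{"op": "jog_arm", "data": {
  "targets": [
    [0,0,-0.03,0,1],
    [0,0,-0.03,0,1],
    [0,0,0,0,0],
    [0,0,0,0,0],
    [0,0,0,0,0],
    [0,0,0,0,0]
  ]
}}

```text
clock: 5.45
eef_pos: [404.1, 212.7, 123.9]
orientation: [-0.328, -3.123, 0.001]
wrist_force: [-0.0, 0.2, -1.3]
gripper_width: 72.2
finger_force: 0.0
```

Run:
```python
from h import *
p,h,o=state(); print(p,h,o["gripper_width"])
c=cam("top")
for a,ce,m in blobs(mask(c,"yel")): print("yel",a,ce.round(1),onz(c,ce,62.5)[0].round(1))
c=cam("wrist")
for a,ce,m in blobs(mask(c,"yel"),100): print("yel",a,ce.round(1),onz(c,ce,62.5)[0].round(1))
```

```text
[404.10801204 212.70434456 123.93370983] 167.99847186146638 72.20275792880827
yel 27 [300.6 210.2] [679.3  40.5  62.5]
yel 50 [452.5 332.8] [ 368.2 -299.2   62.5]
yel 15 [492.1 340.5] [ 346.4 -388.4   62.5]
yel 972 [320.5 217.5] [384.5 218.6  62.5]
```

{"op": "jog_arm", "data": {
  "targets": [
    [0,0,0.01,0,0],
    [0,0,0.02,0,0],
    [0,0,0.025,0,0],
    [0,0,0.025,0,0],
    [0,0,0,0,1],
    [0,0,0,0,1],
    [0,0,0,0,1]
  ],
  "newtons": 20
}}

```text
clock: 6.42
eef_pos: [404.9, 213.2, 45.3]
orientation: [0.329, 3.123, 0.002]
wrist_force: [0.4, 0.7, 0.7]
gripper_width: 32.4
finger_force: 0.0
```

Run:
```python
from h import *
p,h,o=state(); print(p,h,o["gripper_width"],o["finger_force"],o["wrist_force"])
a=cam("side")["color"][200:320,180:340]; c=cam("wrist");b=c["color"]
cv2.imwrite("pics/v3.png",np.hstack([cv2.resize(a,(400,300)),cv2.resize(b,(400,300))]))
for a,ce,m in blobs(mask(c,"yel"),100): print("yel",a,ce.round(1),onz(c,ce,62.5)[0].round(1))
M=R.from_rotvec(o["orientation"]).as_matrix()
for dz in(-40,0,19):
  for w in(-16,16): print(dz,w,proj(c,[p+M@[0,w,dz]]).round(0))
```

```text
[404.94227217 213.2092181   45.29645527] 167.96953389886482 32.37279714896747 0.0 [0.441135   0.66351564 0.68912884]
yel 2068 [320.9 259.4] [384.3 218.8  62.5]
-40 -16 [[278. 330.]]
-40 16 [[358. 330.]]
0 -16 [[286. 287.]]
0 16 [[350. 287.]]
19 -16 [[289. 272.]]
19 16 [[347. 272.]]
```

View pics/v3.png

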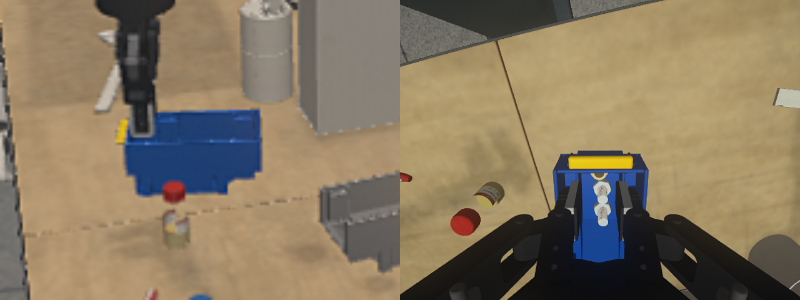

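Both crops show the fingers inside the tote: they began closing before the arm had settled. I'll raise, open, descend, wait, then close.

{"op": "jog_arm", "data": {
  "targets": [
    [0,0,-0.03,0,0.7],
    [0,0,-0.03,0,0.7],
    [0,0,0,0,0],
    [0,0,0,0,0],
    [0,0,0,0,0],
    [0,0,0,0,0],
    [0,0,0,0,0],
    [0,0,0.02,0,0],
    [0,0,0.025,0,0],
    [0,0,0.02,0,0],
    [0,0,0,0,0],
    [0,0,0,0,0]
  ]
}}

```text
clock: 8.02
eef_pos: [404.6, 213.2, 40.0]
orientation: [0.328, 3.124, 0.001]
wrist_force: [-0.7, 0.4, 0.1]
gripper_width: 85.3
finger_force: 0.0
```

{"op": "jog_arm", "data": {
  "targets": [
    [0,0,0,0,0.3]
  ]
}}

```text
clock: 8.15
eef_pos: [404.9, 213.2, 40.3]
orientation: [0.329, 3.123, 0.001]
wrist_force: [0.1, -0.2, -0.3]
gripper_width: 70.0
finger_force: 0.0
```

{"op": "jog_arm", "data": {
  "targets": [
    [0,0,0,0,1]
  ]
}}

```text
clock: 8.28
eef_pos: [404.6, 211.4, 40.4]
orientation: [0.33, 3.123, -0.005]
wrist_force: [-7.0, -15.0, 37.4]
gripper_width: 51.9
finger_force: 19.3
```

Run:
```python
from h import *
p,h,o=state(); print(p,h,o["gripper_width"],o["finger_force"],o["wrist_force"],o["moment"])
a=cam("side")["color"][200:320,180:340]; c=cam("wrist");b=c["color"][120:420,120:520]
cv2.imwrite("pics/v4.png",np.hstack([cv2.resize(a,(400,300)),b]))
for a,ce,m in blobs(mask(c,"yel"),100): print("yel",a,ce.round(1),onz(c,ce,62.5)[0].round(1))
```

```text
[404.61331903 211.36493596  40.37664116] 167.92856769445717 51.937213017396644 19.272234477102757 [ -7.04537425 -14.95842083  37.44074197] [-4.63948937  1.54469582 -0.07008752]
yel 2218 [333.9 262.9] [384.2 218.6  62.5]
```

View pics/v4.png

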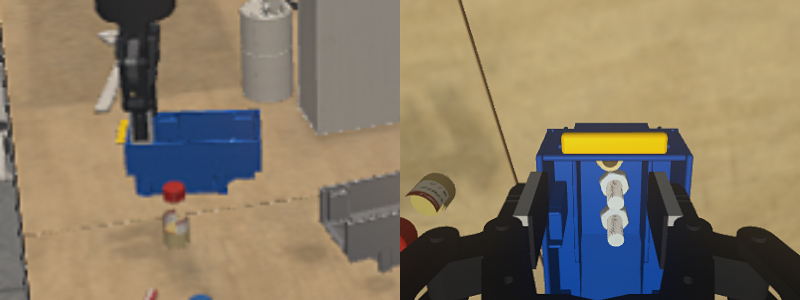

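Run:
```python
from h import *
c=cam("side")
for uv in((238,243),(237,256)):
    for z in(30,45,64,75,85): print(uv,onz(c,[uv],z).round(0))
print("lip/rim check", proj(c,[[384.5,218.5,62.5],[404,213,45],[404,213,64],[404,213,26]]).round(0))
for a,ce,m in blobs(mask(c,"yel"),10): print(a,ce.round(1))
```

```text
(238, 243) [[422. 327.  30.]]
(238, 243) [[418. 297.  45.]]
(238, 243) [[414. 258.  64.]]
(238, 243) [[412. 235.  75.]]
(238, 243) [[410. 215.  85.]]
(237, 256) [[409. 254.  30.]]
(237, 256) [[406. 225.  45.]]
(237, 256) [[402. 188.  64.]]
(237, 256) [[400. 167.  75.]]
(237, 256) [[398. 148.  85.]]
lip/rim check [[228. 252.]
 [237. 258.]
 [236. 251.]
 [237. 265.]]
29 [228.3 252.1]
28 [368.1 271.2]
127 [258.6 398.9]
297 [256.  467.6]
```

{"op": "jog_arm", "data": {
  "targets": [
    [0,0,0,0,0],
    [0,0,0,0,0],
    [0,0,0,0,0]
  ]
}}

```text
clock: 8.8
eef_pos: [404.8, 213.2, 39.7]
orientation: [0.329, 3.124, 0.001]
wrist_force: [-1.1, -0.0, -0.4]
gripper_width: 81.2
finger_force: 0.0
```

Run:
```python
from h import *
p,h,o=state(); print(p,h,o["gripper_width"],o["wrist_force"])
a=cam("side");a=a["color"][200:320,180:340]; c=cam("wrist");b=c["color"][180:480,120:520]
cv2.imwrite("pics/v5.png",np.hstack([cv2.resize(a,(400,300),interpolation=2),b]))
for a,ce,m in blobs(mask(c,"yel"),100): print("yel",a,ce.round(1),onz(c,ce,62.5)[0].round(1))
```

```text
[404.79133447 213.1903664   39.73852285] 167.9773923570917 81.23343468992685 [-1.11041746 -0.04305701 -0.41075584]
yel 2222 [320.7 265. ] [384.4 218.7  62.5]
```

View pics/v5.png

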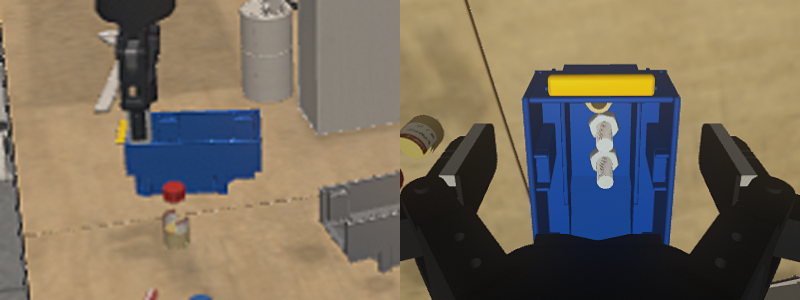

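The fingertips are at about z=73 with reported TCP z≈40, so they stand some 33 mm behind the reported TCP when open. That explains the misses. I'll go 30 mm lower.

{"op": "jog_arm", "data": {
  "targets": [
    [0,0,0.015,0,0],
    [0,0,0.015,0,0],
    [0,0,0,0,0],
    [0,0,0,0,0.6],
    [0,0,0,0,1],
    [0,0,0,0,1]
  ],
  "newtons": 20
}}

```text
clock: 9.65
eef_pos: [404.6, 213.4, 10.0]
orientation: [0.329, 3.124, 0.002]
wrist_force: [-0.2, 0.9, 2.1]
gripper_width: 67.7
finger_force: 23.2
```

{"op": "jog_arm", "data": {
  "targets": [
    [0,0,-0.02,0,1],
    [0,0,-0.03,0,1],
    [0,0,-0.03,0,1],
    [0,0,-0.02,0,1],
    [0,0,0,0,1],
    [0,0,0,0,1]
  ]
}}

```text
clock: 10.4
eef_pos: [404.2, 212.2, 108.9]
orientation: [-0.329, -3.124, 0.002]
wrist_force: [0.4, 0.0, -2.2]
gripper_width: 67.5
finger_force: 24.1
```

```bash
cat >> h.py <<'E'
def onplane(c,uv,p0,n):
    q=cv2.undistortPoints(np.array(uv,float).reshape(-1,1,2),c["K"],c["d"])[:,0]
    r=np.c_[q,np.ones(len(q))]@c["R"].T; e=np.array(c["eye"],float)
    return e+r*(((p0-e)@n)/(r@n))[:,None]
def tilt(col="blue"):
    """near-wall outline in the vertical plane through the TCP, (s towards front (-tool x), z-zTCP)"""
    p,h,o=state(); a=np.radians(h); u=np.array([-np.cos(a),-np.sin(a),0]); n=np.array([np.sin(a),-np.cos(a),0])
    if n[1]>0:n=-n
    c=cam("side"); bs=blobs(mask(c,col),60)
    for A,ce,m in bs:
        ct=max(cv2.findContours(m,cv2.RETR_EXTERNAL,cv2.CHAIN_APPROX_NONE)[0],key=cv2.contourArea)
        for off in (34,):
            P=onplane(c,cv2.approxPolyDP(ct,2.0,True)[:,0],p+n*off,n)-p
            if np.linalg.norm((P@u).mean())<200: print(col,A,ce.round(0),np.c_[P@u,P[:,2]].round(0).astype(int).tolist())
    for A,ce,m in blobs(mask(c,"yel"),8):
        P=onplane(c,[ce],p,n)-p; print("yel",A,ce.round(0),(P@u).round(0),P[:,2].round(0))
    print(p.round(1),round(h,1),o["gripper_width"].round(1),o["finger_force"].round(1),o["wrist_force"].round(2)); return c
E
python3 -c "from h import *; tilt()"
```

```text
blue 1445 [258. 224.] [[-13, 54], [-5, 0], [77, -2], [89, 15], [108, 15], [112, 23], [114, 80], [14, 83], [16, 30], [8, 23], [-12, 29]]
yel 17 [225. 216.] [-20.] [49.]
yel 29 [368. 271.] [326.] [-112.]
yel 128 [259. 399.] [30.] [-517.]
yel 264 [257. 468.] [9.] [-801.]
yel 9 [247. 455.] [-16.] [-742.]Traceback (most recent call last):
  File "<string>", line 1, in <module>
    from h import *; tilt()
                     ~~~~^^
  File "h.py", line 50, in tilt
    print(p.round(1),round(h,1),o["gripper_width"].round(1),o["finger_force"].round(1),o["wrist_force"].round(2)); return c
                                ^^^^^^^^^^^^^^^^^^^^^^^^
AttributeError: 'float' object has no attribute 'round'
```

{"op": "jog_arm", "data": {
  "targets": [
    [0,0,0.04,0,1],
    [0,0,0.045,0,1],
    [0,0,0,0,0.3]
  ]
}}

```text
clock: 10.82
eef_pos: [402.4, 211.4, 22.0]
orientation: [-0.325, -3.12, 0.009]
wrist_force: [-0.3, 0.7, -2.2]
gripper_width: 67.9
finger_force: 24.3
```

{"op": "jog_arm", "data": {
  "targets": [
    [0,0,0,0,0.25]
  ]
}}

```text
clock: 10.95
eef_pos: [404.3, 213.4, 25.0]
orientation: [-0.328, -3.124, -0.0]
wrist_force: [0.3, 0.5, -1.8]
gripper_width: 67.7
finger_force: 24.3
```

{"op": "jog_arm", "data": {
  "targets": [
    [0,0,0,0,0.22]
  ]
}}

```text
clock: 11.08
eef_pos: [405.2, 213.6, 25.8]
orientation: [0.329, 3.123, 0.003]
wrist_force: [1.0, 0.1, -1.6]
gripper_width: 67.5
finger_force: 24.3
```

```bash
sed -i 's/o\["gripper_width"\].round(1),o\["finger_force"\].round(1)/o["gripper_width"],o["finger_force"]/' h.py; python3 -c "from h import *; tilt()"
```

```text
blue 1385 [260. 255.] [[114, 87], [16, 87], [14, 26], [-10, 24], [-12, 56], [-4, 2], [80, -1], [83, 13], [107, 15], [105, 20], [114, 23]]
yel 20 [228. 247.] [-21.] [50.]
yel 28 [368. 271.] [325.] [-29.]
yel 128 [259. 399.] [29.] [-435.]
yel 282 [256. 468.] [7.] [-719.]
[405.2 213.6  25.8] 168.0 67.53307643792293 24.301282167434692 [ 1.04  0.07 -1.61]
```

{"op": "jog_arm", "data": {
  "targets": [
    [0,0,0,0,0.205]
  ]
}}

```text
clock: 11.25
eef_pos: [405.1, 213.1, 25.5]
orientation: [0.33, 3.123, 0.002]
wrist_force: [0.6, 1.0, -2.8]
gripper_width: 68.0
finger_force: 13.0
```

{"op": "jog_arm", "data": {
  "targets": [
    [0,0,0,0,0.195]
  ]
}}

```text
clock: 11.38
eef_pos: [404.9, 213.1, 25.1]
orientation: [0.329, 3.123, 0.001]
wrist_force: [0.1, -0.2, 0.3]
gripper_width: 68.9
finger_force: 0.0
```

{"op": "jog_arm", "data": {
  "targets": [
    [0,0,0,0,0.185]
  ]
}}

```text
clock: 11.5
eef_pos: [404.7, 213.0, 24.9]
orientation: [0.329, 3.124, 0.001]
wrist_force: [0.4, 0.0, 0.5]
gripper_width: 69.3
finger_force: 0.0
```

```bash
python3 -c "from h import *; tilt()"
```

```text
blue 1372 [259. 260.] [[113, 70], [15, 73], [12, 25], [-7, 23], [-13, 47], [-15, 17], [-5, -13], [17, -14], [15, -3], [23, 5], [37, 5], [41, -12], [44, -6], [75, -16], [85, 0], [112, 8]]
yel 24 [228. 253.] [-22.] [35.]
yel 28 [368. 271.] [325.] [-28.]
yel 127 [259. 399.] [30.] [-434.]
yel 23 [258. 456.] [14.] [-663.]
yel 258 [256. 469.] [6.] [-720.]
[404.7 213.   24.9] 168.0 69.34240661554568 0.0 [0.41 0.01 0.46]
```

{"op": "jog_arm", "data": {
  "targets": [
    [0,0,0.006,0,0.185],
    [0,0,0,0,0.25],
    [0,0,0,0,0.25],
    [0,0,-0.02,0,0.25],
    [0,0,0,0,0.21]
  ]
}}

```text
clock: 12.18
eef_pos: [404.8, 213.1, 39.1]
orientation: [0.33, 3.123, 0.002]
wrist_force: [-0.0, 1.0, -1.5]
gripper_width: 67.2
finger_force: 24.0
```

{"op": "jog_arm", "data": {
  "targets": [
    [0,0,0,0,0.202]
  ]
}}

```text
clock: 12.3
eef_pos: [404.6, 212.8, 38.3]
orientation: [0.329, 3.124, -0.0]
wrist_force: [-0.2, 0.1, 0.2]
gripper_width: 68.0
finger_force: 0.0
```

{"op": "jog_arm", "data": {
  "targets": [
    [0,0,0,0,0.2]
  ]
}}

```text
clock: 12.42
eef_pos: [404.4, 212.8, 38.2]
orientation: [-0.329, -3.124, 0.001]
wrist_force: [-0.3, 0.2, 0.9]
gripper_width: 68.0
finger_force: 0.0
```

```bash
python3 -c "from h import *; tilt()"
```

```text
blue 1424 [258. 260.] [[111, 59], [15, 60], [8, 23], [-8, 23], [-12, 42], [-15, -1], [-6, -10], [-7, -26], [17, -27], [13, -19], [23, -8], [37, -8], [41, -25], [44, -17], [46, -25], [77, -29], [88, -10], [105, -11], [112, -3]]
yel 30 [228. 252.] [-22.] [24.]
yel 28 [368. 271.] [326.] [-41.]
yel 127 [259. 399.] [30.] [-447.]
yel 280 [256. 467.] [8.] [-727.]
[404.4 212.8  38.2] 168.0 67.99349074597593 0.0 [-0.28  0.22  0.92]
```

{"op": "jog_arm", "data": {
  "targets": [
    [0,0,0,0,0],
    [0,0,0,0,0],
    [-0.025,0,0,0,0],
    [0,0,0.02,0,0],
    [0,0,0,0,0.1],
    [0,0,0,0,0.4],
    [0,0,0,0,1]
  ],
  "newtons": 25
}}

```text
clock: 13.35
eef_pos: [428.8, 207.8, 19.0]
orientation: [0.328, 3.124, 0.0]
wrist_force: [0.2, -0.6, -1.6]
gripper_width: 67.3
finger_force: 28.7
```

{"op": "jog_arm", "data": {
  "targets": [
    [0,0,0,0,1],
    [0,0,-0.03,0,1],
    [0,0,-0.04,0,1],
    [0,0,-0.05,0,1],
    [0,0,-0.05,0,1],
    [0,0,0,0,1]
  ]
}}

```text
clock: 14.1
eef_pos: [430.6, 209.2, 191.7]
orientation: [0.329, 3.119, 0.007]
wrist_force: [0.8, -0.5, -2.8]
gripper_width: 67.7
finger_force: 30.8
```

Run:
```python
from h import *
tilt()
c=cam("wrist")
# grey corners seen by wrist: print yellow lips
for a,ce,m in blobs(mask(c,"yel"),50): print("yel",a,ce.round(1),onz(c,ce,62.5)[0].round(1))
# path
plan([(500,140,190,140,3),(605,-10,190,98,5)])
```

```text
blue 1554 [254. 195.] [[87, 69], [14, 68], [9, 23], [-13, 28], [-15, 69], [-30, 67], [-40, 19], [-30, 5], [-31, -10], [53, -10], [61, 5], [79, 4], [86, 14]]
yel 23 [223. 185.] [-47.] [42.]
yel 28 [368. 271.] [300.] [-195.]
yel 127 [259. 399.] [3.] [-602.]
yel 289 [256. 468.] [-19.] [-884.]
[430.6 209.2 191.7] 168.0 67.67401796210714 30.804947018623352 [ 0.82 -0.51 -2.77]
yel 3488 [316.5 216.1] [424.8 207.8  62.5]
[-0.028, -0.017, -0.001, np.float64(9.3)]
[-0.03, -0.012, -0.0, np.float64(9.3)]
[-0.032, -0.007, -0.001, np.float64(9.3)]
-> [500.2 140.  190.4] 140.1
[-0.035, -0.01, 0.0, np.float64(8.4)]
[-0.036, -0.004, 0.0, np.float64(8.4)]
[-0.037, 0.001, 0.0, np.float64(8.4)]
[-0.036, 0.007, 0.0, np.float64(8.4)]
[-0.035, 0.011, 0.0, np.float64(8.4)]
-> [604.6 -10.2 190.4] 98.1
```

{"op": "jog_arm", "data": {
  "targets": [
    [-0.028,-0.017,0,9.3,1],
    [-0.03,-0.012,0,9.3,1],
    [-0.032,-0.007,0,9.3,1],
    [-0.035,-0.01,0,8.4,1],
    [-0.036,-0.004,0,8.4,1],
    [-0.037,0.001,0,8.4,1],
    [-0.036,0.007,0,8.4,1],
    [-0.04,0.011,0,8.4,1],
    [-0.03,0.01,0,0,1],
    [-0.03,0.004,0,0,1],
    [0,0,0,0,1],
    [0,0,0,0,1]
  ]
}}

```text
clock: 15.7
eef_pos: [627.2, -70.6, 186.8]
orientation: [-2.056, -2.371, 0.003]
wrist_force: [0.4, 0.4, -1.3]
gripper_width: 67.6
finger_force: 30.8
```

Run:
```python
from h import *
p,h,o=state(); print(p,h,o["joint_pos"].round(2))
c=cam("wrist"); cv2.imwrite("pics/w2.png",c["color"])
for a,ce,m in blobs(mask(c,"yel"),50): print("yel",a,ce.round(1),onz(c,ce,62.5)[0].round(1))
```

```text
[627.23937681 -70.58754317 186.83118121] 98.144303359123 [ 0.29  0.76 -0.47  1.56  0.4   0.93 -0.17]
yel 714 [403.5  93.9] [677.6  39.1  62.5]
yel 3496 [316.5 216. ] [625.7 -64.7  62.5]
yel 195 [ 37.3 398.2] [ 366.  -297.6   62.5]
```

View pics/w2.png

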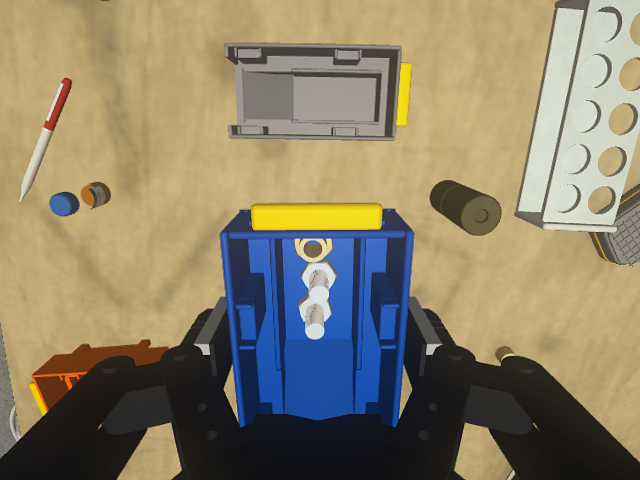

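Wrist view: grey rim corners are at about (226,44), (401,46), (395,140) and (229,137), with its lip at (403,94). Blue is held level with the parts still in it.

Run:
```python
from h import *
c=cam("wrist")
q=onz(c,[(225.5,43.5),(401.5,46),(395.5,140),(229.5,138)],64)
print(q.round(1).tolist(),q.mean(0).round(1),np.linalg.norm(q-np.roll(q,1,0),axis=1).round(1))
d=(q[1]+q[2]-q[0]-q[3])[:2]; h=np.degrees(np.arctan2(d[1],d[0])); print(h)
lip=onz(c,[(403.5,93.9)],62.5)[0][:2]; print(lip-69*np.array([np.cos(np.radians(h)),np.sin(np.radians(h))]))
hh=np.radians(h)
for n,(x,y) in {"rim -y mid at gx=-11":(-11,-34)}.items(): print(n)
g=(q.mean(0)[:2]); print("dist TCP",g-state()[0][:2])
```

```text
[[541.8, 55.3, 64.0], [669.4, 71.9, 64.0], [678.5, 5.7, 64.0], [549.9, -11.3, 64.0]] [609.9  30.4  64. ] [ 67.1 128.6  66.8 129.7]
7.456252784971325
[609.50976923  30.93227444]
rim -y mid at gx=-11
dist TCP [-17.91415599 100.14120663]
```

{"op": "jog_arm", "data": {
  "targets": [
    [0.022,-0.007,0.02,0.6,1],
    [0.021,-0.007,0.02,0,1],
    [0,0,0.03,0,1],
    [0,0,0.025,0,1],
    [0,0,0.01,0,1],
    [0,0,0,0,1]
  ],
  "newtons": 20
}}

```text
clock: 16.55
eef_pos: [608.9, -30.5, 83.6]
orientation: [2.071, 2.362, -0.0]
wrist_force: [-0.1, -0.2, -0.8]
gripper_width: 67.1
finger_force: 31.0
```

{"op": "jog_arm", "data": {
  "targets": [
    [0,0,0.006,0,1],
    [-0.002,0,0.005,0,1],
    [-0.003,0,0.005,0,1],
    [0,0,0,0,1]
  ]
}}

```text
clock: 17.05
eef_pos: [611.7, -41.3, 71.1]
orientation: [2.07, 2.352, -0.004]
wrist_force: [-2.1, -9.5, 17.1]
gripper_width: 67.6
finger_force: 38.0
```

```bash
cat >> h.py <<'E'
def lipz(T=None):
    """blue lip seen by the wrist camera (nearest yellow): pixel, and its position in the tool's x-z plane"""
    p,h,o=state(); c=cam("wrist"); a=np.radians(h); n=np.array([np.sin(a),-np.cos(a),0]); x=np.array([np.cos(a),np.sin(a),0])
    print(p.round(1),round(h,1),round(o["gripper_width"],1),round(o["finger_force"],1),o["wrist_force"].round(1))
    for A,ce,m in blobs(mask(c,"yel"),150): print("lip px",A,ce.round(0),cv2.boundingRect(m))
    return c
E
python3 -c "from h import *; lipz(); c=cam('wrist')"
```

```text
[611.7 -41.3  71.1] 97.3 67.6 38.0 [-2.1 -9.5 17.1]
lip px 1671 [477. 139.] (463, 90, 29, 100)
lip px 4157 [316. 240.] (243, 225, 148, 30)
```

{"op": "jog_arm", "data": {
  "targets": [
    [-0.004,0,0.005,0,1],
    [-0.004,0,0.005,0,1],
    [-0.004,0,0.005,0,1],
    [0,0,0,0,1]
  ]
}}

```text
clock: 17.65
eef_pos: [613.1, -52.7, 55.3]
orientation: [2.071, 2.353, -0.003]
wrist_force: [-1.3, -8.6, 11.6]
gripper_width: 67.4
finger_force: 44.1
```

```bash
python3 -c "from h import *; lipz(); tilt()"
```

```text
[613.1 -52.7  55.3] 97.3 67.4 44.1 [-1.3 -8.6 11.6]
lip px 2127 [497. 113.] (480, 57, 34, 114)
lip px 4368 [317. 282.] (234, 268, 166, 28)
blue 524 [359. 312.] [[17, 60], [18, 46], [74, 16], [70, 6], [20, 7], [34, 3], [31, -14], [49, -7], [63, -17], [159, 55], [139, 67], [146, 77], [123, 72], [151, 57], [144, 51], [93, 52], [66, 70], [80, 49], [60, 26]]
yel 128 [259. 399.] [-836.] [-991.]
yel 304 [256. 468.] [-986.] [-1576.]
[613.1 -52.7  55.3] 97.3 67.6186159749401 44.118635058403015 [-1.   -8.79 10.67]
```

{"op": "jog_arm", "data": {
  "targets": [
    [-0.003,0,0.005,0,1],
    [-0.003,0,0.004,0,1],
    [-0.003,0,0.004,0,1],
    [0,0,0,0,1]
  ]
}}

```text
clock: 18.25
eef_pos: [614.2, -59.2, 42.0]
orientation: [2.071, 2.356, 0.001]
wrist_force: [-1.6, -5.9, 8.7]
gripper_width: 67.4
finger_force: 50.0
```

```bash
python3 -c "
from h import *
c=lipz()
for a,ce,m in blobs(mask(c,'yel'),150): print(onz(c,[ce],62.5).round(1))"
```

```text
[614.2 -59.2  42. ] 97.4 67.4 50.0 [-1.6 -5.9  8.7]
lip px 2594 [515.  93.] (497, 31, 37, 127)
lip px 3858 [317. 320.] (229, 308, 177, 25)
[[677.5  39.8  62.5]]
[[615.5 -65.9  62.5]]
```

{"op": "jog_arm", "data": {
  "targets": [
    [-0.01,0,-0.02,0,0.22],
    [0,0,0,0,0.215]
  ]
}}

```text
clock: 18.55
eef_pos: [615.6, -67.4, 61.4]
orientation: [2.071, 2.357, 0.004]
wrist_force: [0.3, 0.8, -2.5]
gripper_width: 67.7
finger_force: 48.4
```

{"op": "jog_arm", "data": {
  "targets": [
    [0,0,0,0,0.21]
  ]
}}

```text
clock: 18.68
eef_pos: [613.5, -65.9, 59.4]
orientation: [-2.071, -2.362, -0.001]
wrist_force: [-0.2, -0.1, -2.0]
gripper_width: 67.5
finger_force: 48.4
```

```bash
python3 -c "from h import *; lipz()"
```

```text
[613.5 -65.9  59.4] 97.5 67.5 48.4 [-0.2 -0.1 -2. ]
lip px 2147 [499.  82.] (483, 25, 33, 116)
lip px 3841 [317. 319.] (229, 307, 177, 25)
```

{"op": "jog_arm", "data": {
  "targets": [
    [0,0,0,0,0.206]
  ]
}}

```text
clock: 18.85
eef_pos: [613.1, -65.9, 58.9]
orientation: [-2.07, -2.362, 0.001]
wrist_force: [-0.0, -0.1, -2.3]
gripper_width: 67.9
finger_force: 13.2
```

{"op": "jog_arm", "data": {
  "targets": [
    [0,0,0,0,0.204]
  ]
}}

```text
clock: 18.98
eef_pos: [613.3, -66.2, 59.1]
orientation: [-2.071, -2.362, 0.0]
wrist_force: [0.9, -0.1, -1.6]
gripper_width: 68.0
finger_force: 2.9
```

{"op": "jog_arm", "data": {
  "targets": [
    [0,0,0,0,0.204]
  ]
}}

```text
clock: 19.1
eef_pos: [613.5, -66.4, 59.4]
orientation: [-2.071, -2.362, 0.0]
wrist_force: [-0.4, 0.2, -2.1]
gripper_width: 68.0
finger_force: 2.9
```

```bash
python3 -c "from h import *; lipz()"
```

```text
[613.5 -66.4  59.4] 97.5 68.0 2.9 [-0.4  0.2 -2.1]
lip px 2151 [500.  80.] (484, 24, 33, 116)
lip px 3940 [317. 320.] (229, 308, 177, 24)
```

{"op": "jog_arm", "data": {
  "targets": [
    [0,0,0,0,0.215],
    [0,0,-0.03,0,0.22],
    [0,0,-0.04,0,0.22],
    [0,0,-0.02,0,0.22],
    [0.03,0,0,0,0.22],
    [0.045,0,0,0,0.22],
    [0.045,-0.001,0,0,0.22],
    [0.045,-0.001,0,0,0.22],
    [0.026,0,0,0,0.22],
    [0,0,0.02,0,0.22],
    [0,0,0.025,0,0.22],
    [0,0,0,0,0.22]
  ]
}}

```text
clock: 20.65
eef_pos: [585.1, 121.9, 103.0]
orientation: [-2.07, -2.361, 0.006]
wrist_force: [-0.1, 0.7, -0.8]
gripper_width: 67.6
finger_force: 24.4
```

```bash
python3 -c "
from h import *
lipz(); c=cam('side'); 
for a,ce,m in blobs(mask(c,'yel'),10): print(a,ce)
for a,ce,m in blobs(mask(c,'blue'),60): print(a,ce,cv2.boundingRect(m))
p,h,o=state(); G=np.array([609.7,30.6]);a=np.radians(7.5);d=p[:2]-G;print('gx,gy',d@[np.cos(a),np.sin(a)],d@[-np.sin(a),np.cos(a)])
"
```

```text
[585.1 121.9 103. ] 97.5 67.6 24.4 [-0.1  0.7 -0.8]
lip px 3922 [317. 320.] (229, 308, 177, 24)
28 [368.14285714 271.17857143]
127 [258.5984252  398.92125984]
296 [255.96283784 467.60810811]
385 [325.74025974 223.85194805] (309, 206, 28, 54)
255 [315.03137255 233.23921569] (308, 221, 17, 29)
74 [326.45945946 261.33783784] (319, 255, 18, 12)
gx,gy -10.479171453981122 94.25446240696279
```

{"op": "jog_arm", "data": {
  "targets": [
    [-0.006,0,0,0,0.207],
    [-0.006,0,-0.001,0,0.206],
    [-0.006,0,-0.002,0,0.205]
  ]
}}

```text
clock: 21.12
eef_pos: [589.4, 103.8, 108.1]
orientation: [2.072, 2.36, 0.0]
wrist_force: [-0.2, 0.1, -1.3]
gripper_width: 67.7
finger_force: 7.7
```

```bash
python3 -c "
from h import *
c=lipz(); print([onz(c,[ce],62.5).round(1).tolist() for a,ce,m in blobs(mask(c,'yel'),100)]); c=cam('side'); print(np.round([ce for a,ce,m in blobs(mask(c,'yel'),10)],1).tolist())"
```

```text
[589.4 103.8 108.1] 97.4 67.7 7.7 [-0.2  0.1 -1.3]
lip px 3927 [317. 320.] (229, 308, 177, 24)
[[[595.6, 58.6, 62.5]]]
[[368.3, 271.3], [258.6, 398.9], [256.1, 468.0]]
```

{"op": "jog_arm", "data": {
  "targets": [
    [-0.004,0,0.003,0,0.205],
    [-0.004,0,0.002,0,0.205]
  ]
}}

```text
clock: 21.48
eef_pos: [589.9, 96.6, 102.3]
orientation: [-2.071, -2.362, 0.001]
wrist_force: [-0.1, -0.1, -2.3]
gripper_width: 67.9
finger_force: 7.7
```

{"op": "jog_arm", "data": {
  "targets": [
    [-0.005,0,0.002,0,0.205],
    [-0.005,0,0.001,0,0.205]
  ]
}}

```text
clock: 21.72
eef_pos: [591.3, 91.2, 101.3]
orientation: [-2.067, -2.362, -0.008]
wrist_force: [-5.7, 7.4, 15.1]
gripper_width: 67.9
finger_force: 11.3
```

```bash
python3 -c "
from h import *
c=lipz(); c=cam('side'); print(np.round([ce for a,ce,m in blobs(mask(c,'yel'),10)],1).tolist())"
```

```text
[591.3  91.2 101.3] 97.6 67.9 11.3 [-5.7  7.4 15.1]
lip px 3868 [317. 326.] (228, 315, 181, 23)
[[368.1, 271.2], [258.6, 398.9], [256.2, 467.9]]
```

{"op": "jog_arm", "data": {
  "targets": [
    [0,0,-0.015,0,0.206],
    [0.014,0,0,0,0.206],
    [0.014,0,0,0,0.206],
    [0,0,0.011,0,0.206],
    [0,0,0,0,0.205],
    [0,0,0,0,0.205]
  ]
}}

```text
clock: 22.58
eef_pos: [587.6, 113.8, 103.0]
orientation: [2.073, 2.361, -0.002]
wrist_force: [-0.5, -0.1, -2.2]
gripper_width: 68.1
finger_force: 8.4
```

```bash
cat >> h.py <<'E'
def g():
    p,h,o=state(); d=p[:2]-[609.7,30.6]; a=np.radians(7.5)
    print('gx,gy,z',(d@[np.cos(a),np.sin(a)]).round(1),(d@[-np.sin(a),np.cos(a)]).round(1),p[2].round(1))
E
python3 -c "
from h import *
lipz();g()"
```

```text
[587.6 113.8 103. ] 97.4 68.1 8.4 [-0.5 -0.1 -2.2]
lip px 3858 [318. 327.] (227, 315, 182, 24)
gx,gy,z -10.8 85.4 103.3
```

{"op": "jog_arm", "data": {
  "targets": [
    [-0.004,0,0.003,0,0.205],
    [-0.003,0,0.002,0,0.205]
  ]
}}

```text
clock: 22.88
eef_pos: [588.8, 106.8, 98.4]
orientation: [2.072, 2.361, -0.001]
wrist_force: [-0.7, 0.0, -0.9]
gripper_width: 68.1
finger_force: 8.4
```

{"op": "jog_arm", "data": {
  "targets": [
    [-0.004,0,-0.001,0,0.205],
    [-0.004,0,-0.002,0,0.205]
  ]
}}

```text
clock: 23.12
eef_pos: [589.6, 100.0, 101.7]
orientation: [-2.071, -2.362, -0.001]
wrist_force: [-0.7, 0.9, -1.8]
gripper_width: 68.1
finger_force: 6.3
```

```bash
python3 -c "
from h import *
lipz();g()
c=cam('side'); print(np.round([ce for a,ce,m in blobs(mask(c,'yel'),10)],1).tolist())"
```

```text
[589.6 100.  101.7] 97.5 68.1 6.3 [-0.7  0.9 -1.8]
lip px 3525 [317. 337.] (226, 326, 183, 21)
gx,gy,z -10.7 70.4 102.1
[[368.1, 271.2], [258.6, 398.9], [256.0, 468.4]]
```

{"op": "jog_arm", "data": {
  "targets": [
    [-0.005,0,-0.002,0,0.205],
    [-0.005,0,-0.002,0,0.205],
    [-0.005,0,-0.002,0,0.205]
  ]
}}

```text
clock: 23.6
eef_pos: [591.7, 84.9, 107.8]
orientation: [-2.071, -2.362, -0.001]
wrist_force: [-1.1, 2.0, -0.3]
gripper_width: 67.9
finger_force: 5.9
```

```bash
python3 -c "
from h import *
lipz();g()
c=cam('side'); print(np.round([ce for a,ce,m in blobs(mask(c,'yel'),10)],1).tolist())"
```

```text
[591.7  84.9 107.8] 97.5 67.9 5.9 [-1.1  2.  -0.3]
lip px 3403 [317. 353.] (225, 343, 186, 20)
gx,gy,z -10.7 55.1 108.0
[[368.3, 271.3], [258.6, 398.9], [256.3, 468.2]]
```

{"op": "jog_arm", "data": {
  "targets": [
    [-0.006,0,-0.001,0,0.206],
    [-0.006,0,-0.001,0,0.206],
    [-0.006,0,-0.001,0,0.206]
  ]
}}

```text
clock: 24.08
eef_pos: [594.2, 66.8, 110.9]
orientation: [2.071, 2.362, 0.001]
wrist_force: [-1.4, 2.2, 0.7]
gripper_width: 67.8
finger_force: 6.5
```

```bash
python3 -c "
from h import *
lipz();g()
c=cam('side'); print(np.round([ce for a,ce,m in blobs(mask(c,'yel'),10)],1).tolist())"
```

```text
[594.2  66.8 110.9] 97.5 67.8 6.5 [-1.4  2.2  0.7]
lip px 3525 [318. 367.] (223, 357, 190, 20)
gx,gy,z -10.6 36.5 110.9
[[368.1, 271.2], [258.6, 398.9], [256.2, 467.8]]
```

{"op": "jog_arm", "data": {
  "targets": [
    [-0.006,0,0,0,0.206],
    [-0.006,0,0,0,0.206],
    [-0.006,0,0,0,0.206],
    [-0.005,0,0.001,0,0.206]
  ]
}}

```text
clock: 24.68
eef_pos: [597.3, 43.6, 109.8]
orientation: [2.072, 2.361, 0.0]
wrist_force: [-2.1, 2.7, 4.6]
gripper_width: 67.9
finger_force: 4.9
```

```bash
python3 -c "
from h import *
c=lipz();g(); cw=c['color']
c=cam('side'); print(np.round([ce for a,ce,m in blobs(mask(c,'yel'),10)],1).tolist())
cv2.imwrite('pics/v6.png',np.hstack([cv2.resize(c['color'][170:320,260:420],(400,375),interpolation=2),cv2.resize(cw,(400,375))]))"
```

```text
[597.3  43.6 109.8] 97.5 67.9 4.9 [-2.1  2.7  4.6]
lip px 3755 [317. 378.] (219, 368, 198, 21)
gx,gy,z -10.6 13.3 109.5
[[368.1, 271.2], [258.6, 398.9], [254.6, 453.6], [256.2, 468.3]]
```

View pics/v6.png

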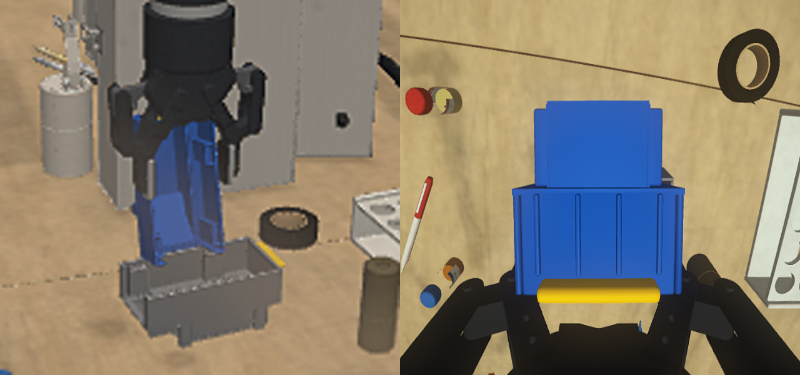

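Side crop: the blue tote hangs nose-down at about 80–85° over the grey one. Its interior looks empty and the grey tote hasn't moved. Next I'll push a little further, then swing it back by hooking its front on the inner side of the rim.

{"op": "jog_arm", "data": {
  "targets": [
    [-0.005,0,0.001,0,0.206],
    [-0.005,0,0.001,0,0.206],
    [0,0,0,0,0.207],
    [0,0,-0.008,0,0.21],
    [0,0,0,0,0.21]
  ]
}}

```text
clock: 25.4
eef_pos: [598.5, 33.7, 115.9]
orientation: [2.072, 2.361, -0.001]
wrist_force: [0.2, 0.7, -1.6]
gripper_width: 67.4
finger_force: 8.6
```

```bash
python3 -c "
from h import *
c=lipz();g()
t=cam('top')
# bright bolts / brass inside the grey tote and anywhere near
h=cv2.cvtColor(t['color'],cv2.COLOR_BGR2HSV); s=cam('side'); hs=cv2.cvtColor(s['color'],cv2.COLOR_BGR2HSV)
for n,I,H in(('top',t,h),('side',s,hs)):
  m=((H[...,2]>190)&(H[...,1]<40)).astype(np.uint8)
  for a,ce,_ in blobs(m,4):
    q=onz(I,[ce],20)[0]
    if 480<q[0]<720 and -120<q[1]<180: print(n,a,ce.round(0),q.round(0))
"
```

```text
[598.5  33.7 115.9] 97.5 67.4 8.6 [ 0.2  0.7 -1.6]
lip px 4058 [317. 383.] (216, 373, 203, 21)
gx,gy,z -10.9 4.7 115.7
```

{"op": "jog_arm", "data": {
  "targets": [
    [-0.009,0,0,0,0.21],
    [0,0,0.011,0,0.21],
    [0,0,0,0,0.206]
  ]
}}

```text
clock: 25.92
eef_pos: [598.6, 24.9, 103.3]
orientation: [-2.071, -2.36, 0.003]
wrist_force: [-0.4, -0.1, -1.2]
gripper_width: 68.1
finger_force: 3.7
```

{"op": "jog_arm", "data": {
  "targets": [
    [0.006,0,-0.001,0,0.206],
    [0.006,0,-0.001,0,0.206],
    [0.006,0,-0.001,0,0.206],
    [0.006,0,-0.001,0,0.206]
  ]
}}

```text
clock: 26.42
eef_pos: [596.4, 50.1, 108.9]
orientation: [2.071, 2.362, 0.001]
wrist_force: [0.4, -0.3, -1.6]
gripper_width: 67.9
finger_force: 2.9
```

```bash
python3 -c "
from h import *
c=lipz();g()
c=cam('side'); print(np.round([ce for a,ce,m in blobs(mask(c,'yel'),10)],1).tolist())"
```

```text
[596.4  50.1 108.9] 97.5 67.9 2.9 [ 0.4 -0.3 -1.6]
lip px 4140 [318. 280.] (220, 268, 198, 24)
lip px 166 [436. 306.] (430, 299, 13, 18)
gx,gy,z -10.5 22.4 109.0
[[368.1, 271.2], [258.6, 398.9], [256.1, 467.7]]
```

{"op": "jog_arm", "data": {
  "targets": [
    [0,0,0,0,0.22],
    [0,0,-0.025,0,0.22],
    [0,0,0,0,0.22]
  ],
  "newtons": 20
}}

```text
clock: 26.9
eef_pos: [597.8, 49.0, 134.9]
orientation: [2.071, 2.359, 0.004]
wrist_force: [-0.6, -0.2, -1.8]
gripper_width: 66.8
finger_force: 17.5
```

```bash
python3 -c "
from h import *
c=lipz();g(); p,h,o=state()
M=R.from_rotvec(o['orientation']).as_matrix()
for n,r,w in(('level',216,132),('31',282,166),('40',320,177),('90',383,203),('mid',280,198)):
  d=c['fx']*46/w; u=cv2.undistortPoints(np.array([[[318.,r]]]),c['K'],c['d'])[0,0]
  P=np.array(c['eye'])+c['R']@(np.array([u[0],u[1],1])*d); print(n,((P-p)@M).round(0))
b=blobs(mask(c,'blue'),60)
for a,ce,m in b:
  ct=max(cv2.findContours(m,0,2)[0],key=cv2.contourArea); print(a,ce.round(0),cv2.approxPolyDP(ct,4,True)[:,0].tolist())
print([(a,ce.round(0),cv2.boundingRect(m)) for a,ce,m in blobs(mask(c,'yel'),100)])
s=cam('side')
for a,ce,m in blobs(mask(s,'blue'),60):
  ct=max(cv2.findContours(m,0,2)[0],key=cv2.contourArea); print('side',a,ce.round(0),cv2.approxPolyDP(ct,2,True)[:,0].tolist())
"
```

```text
[597.8  49.  134.9] 97.4 66.8 17.5 [-0.6 -0.2 -1.8]
lip px 4447 [317. 265.] (221, 253, 195, 25)
gx,gy,z -10.3 19.7 133.9
level [ 48.   2. -44.]
31 [ 36.   2. -74.]
40 [ 29.   1. -82.]
90 [ 22.   1. -97.]
mid [ 43.   1. -88.]
40322 [317. 194.] [[196, 160], [186, 273], [190, 285], [259, 315], [276, 316], [278, 285], [355, 284], [358, 315], [371, 316], [450, 281], [439, 160], [405, 158], [401, 107], [385, 104], [384, 91], [250, 91], [248, 105], [233, 106], [229, 158]]
[(np.int32(4447), array([317., 265.]), (221, 253, 195, 25))]
side 881 [332. 233.] [[340, 207], [328, 209], [321, 220], [322, 237], [319, 239], [321, 249], [323, 248], [322, 253], [326, 253], [323, 257], [327, 258], [324, 260], [325, 264], [335, 262], [327, 262], [336, 256], [339, 258], [330, 241], [328, 220], [330, 223], [332, 219], [341, 255], [338, 228], [340, 226], [345, 230], [348, 244]]
```

{"op": "jog_arm", "data": {
  "targets": [
    [-0.02,0,0,0,0.22],
    [-0.04,0,0,0,0.22],
    [-0.045,0,0,0,0.22],
    [-0.04,0,0,0,0.22],
    [-0.015,0,0.02,0,0.22],
    [0,0,0.035,0,0.22],
    [0,0,0.03,0,0.22],
    [0,0,0.01,0,0.22],
    [0,0,0,0,0.22]
  ]
}}

```text
clock: 28.12
eef_pos: [616.3, -111.0, 39.5]
orientation: [2.072, 2.361, -0.005]
wrist_force: [-4.7, -2.4, 17.6]
gripper_width: 67.2
finger_force: 29.7
```

```bash
cat >> h.py <<'E'
def lipt():
    p,h,o=state(); M=R.from_rotvec(o['orientation']).as_matrix(); c=cam('wrist')
    a,ce,m=max(blobs(mask(c,'yel'),100),key=lambda t:t[0]); w=cv2.boundingRect(m)[2]
    u=cv2.undistortPoints(ce.reshape(1,1,2),c['K'],c['d'])[0,0]
    P=np.array(c['eye'])+c['R']@(np.array([u[0],u[1],1])*c['fx']*46/w); print('lip tool',((P-p)@M).round(0),'world',P.round(0),'px',ce.round(0),w)
    print(p.round(1),round(h,1),round(o["gripper_width"],1),round(o["finger_force"],1),o["wrist_force"].round(1)); g()
    return c
E
python3 -c "from h import *; lipt()"
```

```text
lip tool [ 46.   1. -93.] world [611. -65. 132.] px [319. 278.] 214
[ 616.3 -111.    39.5] 97.5 67.2 29.7 [-4.7 -2.4 17.6]
gx,gy,z -11.9 -141.3 39.6
```

{"op": "jog_arm", "data": {
  "targets": [
    [0.006,0,0.001,0,0.208],
    [0.007,0,0.002,0,0.206],
    [0.007,0,0.002,0,0.206],
    [0.007,0,0.002,0,0.206]
  ]
}}

```text
clock: 28.68
eef_pos: [613.1, -87.6, 31.4]
orientation: [2.071, 2.357, -0.009]
wrist_force: [0.1, -10.2, 8.4]
gripper_width: 68.0
finger_force: 8.9
```

```bash
python3 -c "from h import *; lipt()"
```

```text
lip tool [ 55.   0. -90.] world [607. -33. 121.] px [317. 237.] 214
[613.1 -87.6  31.4] 97.4 68.0 8.9 [  0.1 -10.2   8.4]
gx,gy,z -12.0 -116.1 31.2
```

{"op": "jog_arm", "data": {
  "targets": [
    [0.002,0,0.004,0,0.205],
    [0.002,0,0.005,0,0.205],
    [0.002,0,0.005,0,0.205]
  ]
}}

```text
clock: 29.1
eef_pos: [612.2, -78.8, 17.7]
orientation: [2.071, 2.36, -0.005]
wrist_force: [-3.0, -5.2, 16.6]
gripper_width: 68.1
finger_force: 8.3
```

```bash
python3 -c "from h import *; lipt()"
```

```text
lip tool [  47.    0. -104.] world [607. -32. 122.] px [316. 301.] 251
[612.2 -78.8  17.7] 97.5 68.1 8.3 [-3.  -5.2 16.6]
gx,gy,z -11.9 -108.7 17.3
```

{"op": "jog_arm", "data": {
  "targets": [
    [0,0,-0.006,0,0.203],
    [0,0,0,0,0.19],
    [0,0,0,0,0.17],
    [0,0,0,0,0.15]
  ]
}}

```text
clock: 29.65
eef_pos: [612.8, -76.3, 23.3]
orientation: [-2.071, -2.362, -0.0]
wrist_force: [-0.2, -0.1, -0.2]
gripper_width: 72.5
finger_force: 0.0
```

```bash
python3 -c "from h import *; lipt()"
```

```text
lip tool [ 45.  -0. -99.] world [607. -32. 123.] px [313. 297.] 232
[612.8 -76.3  23.3] 97.5 72.5 0.0 [-0.2 -0.1 -0.2]
gx,gy,z -10.8 -106.5 23.4
```

```bash
python3 -c "
from h import *
c=cam('wrist'); p,h,o=state()
for a,ce,m in blobs(mask(c,'blue'),200):
  ct=max(cv2.findContours(m,0,2)[0],key=cv2.contourArea); print(a,cv2.approxPolyDP(ct,4,True)[:,0].tolist())
print([(a,cv2.boundingRect(m)) for a,ce,m in blobs(mask(c,'yel'),60)])
for n in('top','side'):
  s=cam(n); print(n,[(ce.round(1).tolist(),a) for a,ce,m in blobs(mask(s,'yel'),8)])
  for a,ce,m in blobs(mask(s,'blue'),40):
    ct=max(cv2.findContours(m,0,2)[0],key=cv2.contourArea); q=cv2.approxPolyDP(ct,1.5,True)[:,0]; print(n,a,q.tolist(), onz(s,q,130)[:,:2].round(0).tolist() if n=='top' else '')
"
```

```text
46894 [[182, 190], [157, 319], [253, 386], [269, 385], [273, 326], [357, 326], [360, 383], [376, 387], [468, 321], [445, 189], [409, 189], [401, 146], [386, 144], [383, 128], [246, 128], [243, 143], [229, 144], [220, 188]]
[(np.int32(2634), (541, 0, 42, 114)), (np.int32(7092), (197, 281, 231, 33))]
top [([300.6, 210.2], np.int32(27)), ([331.8, 231.8], np.int32(29)), ([452.7, 332.8], np.int32(51)), ([506.7, 336.7], np.int32(11))]
top 341 [[325, 223], [319, 231], [321, 245], [324, 248], [346, 246], [345, 238], [337, 232], [338, 241], [335, 244], [330, 242], [327, 223]] [[628.0, -16.0], [610.0, -2.0], [577.0, -5.0], [570.0, -11.0], [572.0, -61.0], [590.0, -60.0], [605.0, -43.0], [584.0, -44.0], [578.0, -37.0], [583.0, -26.0], [628.0, -21.0]]
side [([258.6, 398.9], np.int32(127)), ([255.1, 452.4], np.int32(8)), ([255.8, 468.0], np.int32(302))]
side 902 [[351, 287], [345, 293], [346, 306], [345, 311], [342, 313], [342, 321], [345, 322], [349, 335], [376, 328], [370, 320], [371, 312], [365, 294], [361, 291], [360, 293], [363, 296], [362, 300], [368, 316], [368, 323], [359, 311]]
```

```bash
cat >> h.py <<'E'
def pnp(px,pts):
    c=cam('wrist'); p,h,o=state()
    ok,rv,tv,er=cv2.solvePnPGeneric(np.array(pts,float),np.array(px,float),c['K'],c['d'],flags=cv2.SOLVEPNP_IPPE)[:4]
    for r,t,e in zip(rv,tv,er if er is not None else [0,0]):
        M=c['R']@cv2.Rodrigues(r)[0]; T=np.array(c['eye'])+c['R']@t[:,0]
        print('origin',T.round(0),'xaxis',M[:,0].round(2),'zaxis',M[:,2].round(2),'tilt',np.degrees(np.arccos(M[2,2])).round(1),'err',e)
E
python3 -c "
from h import *
for s in(1,-1): pnp([(182,190),(445,189),(468,320),(157,320)],[(65,-34*s,29),(65,34*s,29),(65,34*s,64),(65,-34*s,64)])
g()
s=cam('side');t=cam('top')
for z in (60,90,110,125,135): print(z,onz(t,[(331.8,231.8)],z).round(0))
"
```

```text
origin [595.  51. 117.] xaxis [ 0.1  -0.73 -0.68] zaxis [ 0.09 -0.67  0.74] tilt 42.7 err [1.74513032]
origin [605.   7. 181.] xaxis [-0.05  0.14 -0.99] zaxis [ 0.11 -0.98 -0.15] tilt 98.6 err [18.62337448]
origin [608. -43.  29.] xaxis [-0.1   0.73  0.68] zaxis [ 0.09 -0.67  0.74] tilt 42.7 err [1.74513032]
origin [598.  26.  53.] xaxis [ 0.05 -0.14  0.99] zaxis [ 0.11 -0.98 -0.15] tilt 98.6 err [18.62337448]
gx,gy,z -10.8 -106.8 23.6
60 [[622. -33.  60.]]
90 [[615. -32.  90.]]
110 [[611. -31. 110.]]
125 [[607. -31. 125.]]
135 [[605. -31. 135.]]
```

The tote is leaning at 43° with its front on the bench and its rear underside on the grey rim. I'll regrip near the front, move it clear, and set it down flat.

{"op": "jog_arm", "data": {
  "targets": [
    [0,0,0,0,0.05],
    [-0.015,-0.001,0.013,0,0.05],
    [-0.014,0,0.013,0,0.05],
    [0,0,0,0,0.05],
    [0,0,0,0,0.3],
    [0,0,0,0,0.3],
    [0,0,0,0,0.3]
  ],
  "newtons": 20
}}

```text
clock: 30.92
eef_pos: [615.9, -105.2, -2.1]
orientation: [2.071, 2.362, 0.001]
wrist_force: [0.3, -0.2, -0.1]
gripper_width: 67.7
finger_force: 29.8
```

{"op": "jog_arm", "data": {
  "targets": [
    [0,0,-0.015,0,0.3],
    [0,0,-0.015,0,0.3],
    [-0.02,0,0,0,0.3],
    [-0.03,0,0,0,0.3],
    [-0.02,0,0,0,0.3],
    [0,0,0,0,0.3]
  ]
}}

```text
clock: 31.68
eef_pos: [624.3, -178.7, 27.2]
orientation: [2.077, 2.356, -0.003]
wrist_force: [-0.0, 0.2, -1.7]
gripper_width: 67.5
finger_force: 29.7
```

```bash
python3 -c "
from h import *
c=lipt()
for a,ce,m in blobs(mask(c,'blue'),200):
  ct=max(cv2.findContours(m,0,2)[0],key=cv2.contourArea); print(a,cv2.approxPolyDP(ct,4,True)[:,0].tolist())
print([(a,cv2.boundingRect(m)) for a,ce,m in blobs(mask(c,'yel'),60)])
"
```

```text
lip tool [  74.    1. -126.] world [ 616. -105.  153.] px [319. 160.] 447
[ 624.3 -178.7   27.2] 97.2 67.5 29.7 [-0.   0.2 -1.7]
gx,gy,z -12.3 -206.6 27.3
105901 [[39, 211], [243, 373], [261, 372], [268, 301], [367, 302], [373, 373], [393, 373], [597, 215], [525, 56], [523, 40], [471, 34], [444, 37], [438, 21], [423, 17], [419, 0], [219, 0], [214, 17], [199, 20], [193, 36], [115, 38]]
[(np.int32(32719), (96, 122, 447, 80))]
```

{"op": "jog_arm", "data": {
  "targets": [
    [0,0,0.015,0,0.22],
    [0,0,0.01,0,0.21],
    [0,0,0,0,0.207],
    [0,0,0,0,0.206],
    [0,0,0,0,0.205],
    [0,0,0,0,0.205]
  ]
}}

```text
clock: 32.48
eef_pos: [625.1, -175.1, 3.0]
orientation: [2.071, 2.361, 0.0]
wrist_force: [0.1, -0.4, -1.2]
gripper_width: 67.8
finger_force: 8.2
```

```bash
python3 -c "
from h import *
c=lipt()"
```

```text
lip tool [  74.    1. -126.] world [ 616. -102.  129.] px [319. 160.] 448
[ 625.1 -175.1    3. ] 97.5 67.8 8.2 [ 0.1 -0.4 -1.2]
gx,gy,z -11.7 -206.0 2.9
```

{"op": "jog_arm", "data": {
  "targets": [
    [0.002,0,0.004,0,0.205],
    [0.006,0,0.002,0,0.205],
    [0.006,0,0.001,0,0.2045],
    [0.006,0,0,0,0.204],
    [0.004,0,0,0,0.204]
  ]
}}

```text
clock: 33.15
eef_pos: [621.6, -150.4, -4.3]
orientation: [-2.071, -2.362, -0.0]
wrist_force: [-0.5, -1.0, 2.3]
gripper_width: 68.1
finger_force: 1.8
```

```bash
python3 -c "
from h import *
c=lipt()"
```

```text
lip tool [ 95.   1. -95.] world [610. -56.  91.] px [317.  20.] 277
[ 621.6 -150.4   -4.3] 97.5 68.1 1.8 [-0.5 -1.   2.3]
gx,gy,z -11.8 -180.4 -4.3
```

{"op": "jog_arm", "data": {
  "targets": [
    [0,0,0,0,0.2],
    [0,0,0,0,0.19],
    [0,0,0,0,0.1],
    [0,0,0,0,0]
  ]
}}

```text
clock: 33.7
eef_pos: [621.8, -151.3, -4.4]
orientation: [2.072, 2.361, 0.0]
wrist_force: [-0.7, 0.7, 0.4]
gripper_width: 85.4
finger_force: 0.0
```

{"op": "jog_arm", "data": {
  "targets": [
    [0,0,-0.03,0,0],
    [0,0,-0.045,0,0],
    [0,0,-0.045,0,0],
    [0,0,-0.045,0,0],
    [0,0,-0.035,0,0],
    [0,0,0,0,0]
  ]
}}

```text
clock: 34.45
eef_pos: [623.9, -151.3, 198.9]
orientation: [2.069, 2.357, 0.006]
wrist_force: [-0.1, 0.7, -0.8]
gripper_width: 85.6
finger_force: 0.0
```

```bash
python3 -c "
from h import *
c=cam('wrist'); p,h,o=state(); print(p,h)
for a,ce,m in blobs(mask(c,'blue'),200):
  ct=max(cv2.findContours(m,0,2)[0],key=cv2.contourArea); q=cv2.approxPolyDP(ct,4,True)[:,0]; print(a,q.tolist(),onz(c,q,64)[:,:2].round(0).tolist())
for a,ce,m in blobs(mask(c,'yel'),60): print(a,cv2.boundingRect(m),ce.round(1),onz(c,[ce],62.5).round(1))
s=cam('side')
for a,ce,m in blobs(mask(s,'blue'),80):
  ct=max(cv2.findContours(m,0,2)[0],key=cv2.contourArea); q=cv2.approxPolyDP(ct,2,True)[:,0]; print('side',a,q.tolist())
for a,ce,m in blobs(mask(s,'yel'),8): print(a,ce,onz(s,[ce],62.5).round(1))
H=cv2.cvtColor(c['color'],cv2.COLOR_BGR2HSV)
m=((H[...,2]>150)&(H[...,1]<45)).astype(np.uint8)
for a,ce,_ in blobs(m,15):
    q=onz(c,[ce],12)[0]
    if 520<q[0]<720 and -260<q[1]<140: print('bright',a,ce.round(0),q.round(0))
"
```

```text
[ 622.33471809 -151.346443    196.80582339] 97.4754627415904
11493 [[355, 69], [270, 70], [276, 229], [286, 229], [277, 222], [278, 201], [279, 221], [286, 218], [285, 200], [276, 194], [276, 134], [288, 218], [341, 217], [350, 222], [342, 229], [352, 229]] [[638.0, -29.0], [574.0, -38.0], [590.0, -164.0], [599.0, -163.0], [591.0, -158.0], [590.0, -139.0], [592.0, -157.0], [598.0, -153.0], [596.0, -138.0], [588.0, -133.0], [583.0, -85.0], [600.0, -153.0], [645.0, -146.0], [654.0, -150.0], [648.0, -157.0], [656.0, -156.0]]
364 [[58, 98], [54, 113], [60, 120], [71, 120], [72, 103]] [[407.0, -78.0], [402.0, -90.0], [407.0, -95.0], [416.0, -94.0], [418.0, -80.0]]
579 [[376, 196], [367, 258], [368, 279], [373, 274], [371, 304], [380, 218]] [[672.0, -124.0], [674.0, -181.0], [679.0, -201.0], [682.0, -195.0], [686.0, -226.0], [679.0, -143.0]]
178 (414, 0, 12, 16) [419.8   7.5] [[679.8  20.6  62.5]]
704 (284, 57, 59, 12) [312.9  62.5] [[605.6 -28.   62.5]]
260 (30, 312, 22, 40) [ 39.9 331.7] [[ 366.9 -300.1   62.5]]
146 (43, 362, 18, 20) [ 51.6 371.4] [[ 373.2 -347.1   62.5]]
side 1067 [[334, 294], [340, 301], [338, 304], [334, 298], [338, 319], [353, 334], [355, 341], [358, 337], [365, 342], [368, 338], [379, 335], [383, 337], [390, 332], [387, 333], [381, 327], [380, 322], [363, 308], [361, 302], [349, 303], [340, 295], [345, 292]]
28 [368.14285714 271.17857143] [[679.3  36.6  62.5]]
20 [345.55 289.6 ] [[604.5 -25.6  62.5]]
128 [258.6328125 398.9296875] [[ 368.3 -303.    62.5]]
287 [256.85365854 468.87108014] [[ 342.  -436.3   62.5]]
16 [246.0625 456.4375] [[ 331.3 -411.3   62.5]]
bright 104 [322.   3.] [606.  28.  12.]
bright 240 [353.   7.] [633.  28.  12.]
bright 73 [370. 290.] [ 694. -236.   12.]
```

Blue now stands flat at (614.5,-96.5), heading 97.4°. Two bright parts show in the grey tote, which hasn't moved. Next I'll regrip blue at the middle and turn it.

{"op": "jog_arm", "data": {
  "targets": [
    [0.03,0,0.03,0,0],
    [0.025,0,0.04,0,0],
    [0,0,0.045,0,0],
    [0,0,0.045,0,0],
    [0,0,0.032,0,0],
    [0,0,0,0,0],
    [0,0,0,0,0.1],
    [0,0,0,0,0.5],
    [0,0,0,0,1],
    [0,0,0,0,1]
  ],
  "newtons": 35
}}

```text
clock: 35.8
eef_pos: [615.5, -96.8, 5.0]
orientation: [2.071, 2.36, 0.002]
wrist_force: [-0.4, 0.0, 7.0]
gripper_width: 67.7
finger_force: 40.9
```

{"op": "jog_arm", "data": {
  "targets": [
    [0,0,-0.03,0,1],
    [0,0,-0.05,0,1],
    [0,0,-0.055,0,1],
    [0,0,0,0,1]
  ]
}}

```text
clock: 36.3
eef_pos: [618.0, -96.6, 143.5]
orientation: [2.067, 2.355, 0.01]
wrist_force: [-0.6, 0.3, -1.3]
gripper_width: 67.8
finger_force: 40.4
```

```bash
python3 -c "
from h import *
lipt(); plan([(609.7,30.6,142,187.5,10)])"
```

```text
lip tool [ 70.   0. -56.] world [609. -27. 200.] px [316. 154.] 157
[618.  -96.6 143.5] 97.5 67.8 40.4 [-0.6  0.3 -1.3]
gx,gy,z -10.5 -127.2 140.8
[0.013, 0.001, -0.0, np.float64(-9.0)]
[0.012, 0.003, -0.0, np.float64(-9.0)]
[0.012, 0.005, -0.0, np.float64(-9.0)]
[0.011, 0.007, -0.0, np.float64(-9.0)]
[0.01, 0.008, -0.0, np.float64(-9.0)]
[0.008, 0.01, -0.0, np.float64(-9.0)]
[0.007, 0.011, -0.0, np.float64(-9.0)]
[0.005, 0.012, -0.0, np.float64(-9.0)]
[0.003, 0.012, -0.001, np.float64(-9.0)]
[0.0, 0.012, -0.0, np.float64(-9.0)]
-> [610.2  30.4 141.8] 187.5
```

{"op": "jog_arm", "data": {
  "targets": [
    [0.013,0.001,0,-9,1],
    [0.012,0.003,0,-9,1],
    [0.012,0.005,0,-9,1],
    [0.011,0.007,0,-9,1],
    [0.01,0.008,0,-9,1],
    [0.008,0.01,0,-9,1],
    [0.007,0.011,0,-9,1],
    [0.005,0.012,0,-9,1],
    [0.003,0.012,0,-9,1],
    [0,0.012,0,-9,1],
    [0,0,0,0,1],
    [0,0,0,0,1]
  ]
}}

```text
clock: 37.85
eef_pos: [608.2, 29.5, 137.5]
orientation: [0.2, -3.133, 0.002]
wrist_force: [-1.2, -0.7, -1.7]
gripper_width: 67.4
finger_force: 40.2
```

```bash
python3 -c "
from h import *
lipt()
c=cam('side'); t=cam('top')
print([(a,ce.round(1).tolist()) for a,ce,m in blobs(mask(c,'yel'),8)],[(a,ce.round(1).tolist()) for a,ce,m in blobs(mask(t,'yel'),8)])
w=cam('wrist')
print([(a,cv2.boundingRect(m),onz(w,[ce],62.5)[0].round(1).tolist()) for a,ce,m in blobs(mask(w,'yel'),30)])
p,h,o=state(); print(o['joint_pos'].round(2))
plan([(609.7,30.6,110,187.5,3)])"
```

```text
lip tool [ 70.  -1. -56.] world [539.  20. 194.] px [316. 153.] 157
[608.2  29.5 137.5] -172.7 67.4 40.2 [-1.2 -0.7 -1.7]
gx,gy,z -1.4 -1.0 137.8
[(np.int32(52), [311.1, 228.5]), (np.int32(29), [368.3, 271.3]), (np.int32(128), [258.5, 398.9]), (np.int32(305), [256.1, 467.6])] [(np.int32(51), [309.6, 256.2]), (np.int32(8), [506.0, 336.9]), (np.int32(26), [491.7, 340.5])]
[(np.int32(4935), (238, 138, 157, 32), [549.1, 20.5, 62.5])]
[ 0.33  0.89 -0.86  1.66  0.79  0.97  0.87]
[-0.0, 0.0, 0.009, np.float64(-0.0)]
[-0.001, 0.0, 0.01, np.float64(-0.0)]
[-0.0, 0.001, 0.009, np.float64(-0.0)]
-> [609.6  30.9 110.4] -172.6
```

{"op": "jog_arm", "data": {
  "targets": [
    [-0.001,0.001,0.02,0,1],
    [0,0,0.025,0,1],
    [0,0,0.015,0,1],
    [0,0,0.006,0,1],
    [0,0,0,0,1],
    [0,0,0,0,1]
  ]
}}

```text
clock: 38.8
eef_pos: [610.2, 32.0, 73.3]
orientation: [-0.205, 3.133, 0.0]
wrist_force: [-0.2, -0.2, -1.2]
gripper_width: 67.8
finger_force: 40.2
```

```bash
python3 -c "
from h import *
for i in range(6):
  p,h,o=state(); cam('side'); print(p.round(1),round(h,2),o['wrist_force'].round(1))
g()"
```

```text
[610.2  32.   73.3] -172.52 [-0.2 -0.2 -1.2]
[610.3  31.9  73.4] -172.52 [-0.8 -0.1 -2. ]
[610.2  31.9  73.3] -172.52 [-0.2 -0.9 -1.7]
[610.1  31.8  73.2] -172.53 [ 0.1 -0.3 -0.8]
[610.   31.7  73.1] -172.52 [-0.3 -0.7 -1.6]
[609.9  31.7  73. ] -172.52 [-0.7 -0.3 -1. ]
gx,gy,z 0.3 1.0 72.9
```

{"op": "jog_arm", "data": {
  "targets": [
    [0,-0.001,0.004,0,1],
    [0,0,0.003,0,1],
    [0,0,0.002,0,1],
    [0,0,0,0,1]
  ]
}}

```text
clock: 39.6
eef_pos: [609.6, 30.7, 63.3]
orientation: [0.205, -3.134, 0.0]
wrist_force: [-1.1, -0.3, 0.2]
gripper_width: 67.3
finger_force: 40.2
```

{"op": "jog_arm", "data": {
  "targets": [
    [0,0,0.002,0,1],
    [0,0,0.001,0,1],
    [0,0,0,0,1]
  ]
}}

```text
clock: 39.98
eef_pos: [610.0, 30.9, 61.5]
orientation: [-0.205, 3.134, -0.0]
wrist_force: [-1.7, 0.1, 4.8]
gripper_width: 67.7
finger_force: 41.0
```

```bash
python3 -c "
from h import *
for i in range(3):
  p,h,o=state(); cam('side'); print(p.round(1),round(h,2),o['wrist_force'].round(1),o['moment'].round(2))
g()"
```

```text
[610.   30.9  61.5] -172.51 [-1.7  0.1  4.8] [-0.08  0.38  0.04]
[610.   30.9  61.5] -172.51 [-2.1 -0.8  5.5] [-0.04  0.37 -0.02]
[610.   30.9  61.5] -172.52 [-0.8 -0.5  4.3] [-0.08  0.34 -0.01]
gx,gy,z 0.4 0.2 61.5
```

Seated at the expected height: TCP at 61.5 with the underside 5 mm lower gives 56.5 mm. I'll release it.

{"op": "jog_arm", "data": {
  "targets": [
    [0,0,0,0,0.2],
    [0,0,0,0,0.15],
    [0,0,0,0,0],
    [0,0,0,0,0],
    [0,0,0,0,0],
    [0,0,-0.03,0,0],
    [0,0,-0.04,0,0],
    [0,0,-0.05,0,0],
    [0,0,-0.05,0,0],
    [0,0,0,0,0]
  ]
}}

```text
clock: 41.38
eef_pos: [612.2, 32.3, 235.0]
orientation: [-0.204, 3.127, 0.003]
wrist_force: [0.6, -0.1, -0.8]
gripper_width: 85.3
finger_force: 0.0
```

```bash
python3 -c "
from h import *
p,h,o=state(); print(p,h)
c=cam('wrist')
for a,ce,m in blobs(mask(c,'yel'),60): print(a,cv2.boundingRect(m),ce.round(1),onz(c,[ce],62.5+56.5).round(1))
for a,ce,m in blobs(mask(c,'blue'),400):
  ct=max(cv2.findContours(m,0,2)[0],key=cv2.contourArea); q=cv2.approxPolyDP(ct,4,True)[:,0]; P=onz(c,q,120.5); print(q.tolist(),P[:,:2].round(0).tolist())
s=cam('side'); print([(a,ce.round(1).tolist()) for a,ce,m in blobs(mask(s,'yel'),8)], proj(s,[[609.7-68.4,30.6-9,119]]).round(1))
plan([(520,-150,270,110,6),(440,-275,230,20,9)])"
```

```text
[612.15010211  32.34403555 235.02596774] -172.52207993182995
721 (285, 127, 61, 12) [315.1 132.5] [[541.1  20.8 119. ]]
[[275, 140], [280, 172], [288, 179], [286, 199], [284, 177], [277, 177], [283, 253], [290, 254], [291, 278], [342, 278], [354, 202], [353, 290], [345, 291], [354, 293], [359, 139], [356, 177], [347, 177], [346, 196], [344, 173], [351, 172], [355, 139]] [[550.0, -8.0], [574.0, -2.0], [578.0, 4.0], [594.0, 4.0], [577.0, 1.0], [578.0, -4.0], [640.0, 7.0], [640.0, 13.0], [662.0, 16.0], [656.0, 59.0], [590.0, 58.0], [666.0, 70.0], [668.0, 63.0], [669.0, 71.0], [541.0, 54.0], [570.0, 57.0], [571.0, 50.0], [586.0, 51.0], [568.0, 47.0], [567.0, 52.0], [542.0, 51.0]]
[[271, 140], [278, 293], [288, 293], [279, 287], [280, 266], [281, 281], [288, 280], [287, 263], [278, 261]] [[551.0, -11.0], [677.0, 6.0], [676.0, 15.0], [672.0, 6.0], [652.0, 5.0], [666.0, 8.0], [664.0, 13.0], [649.0, 11.0], [648.0, 3.0]]
[[92, 235], [105, 241], [176, 240]] [[645.0, -153.0], [649.0, -142.0], [640.0, -82.0]]
[(np.int32(52), [311.8, 260.6]), (np.int32(13), [370.7, 273.6]), (np.int32(128), [258.6, 398.9]), (np.int32(10), [257.5, 454.1]), (np.int32(278), [256.3, 468.9]), (np.int32(8), [254.2, 455.5])] [[311.1 260. ]]
[0.019, -0.028, -0.007, np.float64(12.9)]
[0.012, -0.031, -0.006, np.float64(12.9)]
[0.005, -0.033, -0.007, np.float64(12.9)]
[-0.003, -0.034, -0.006, np.float64(12.9)]
[-0.01, -0.032, -0.007, np.float64(12.9)]
[-0.017, -0.028, -0.006, np.float64(12.9)]
-> [ 520.1 -149.4  269.7] -249.9
[-0.01, -0.013, 0.004, np.float64(10.0)]
[-0.012, -0.011, 0.004, np.float64(10.0)]
[-0.014, -0.009, 0.005, np.float64(10.0)]
[-0.015, -0.006, 0.004, np.float64(10.0)]
[-0.016, -0.004, 0.005, np.float64(10.0)]
[-0.017, -0.001, 0.004, np.float64(10.0)]
[-0.017, 0.002, 0.005, np.float64(10.0)]
[-0.016, 0.005, 0.004, np.float64(10.0)]
[-0.014, 0.008, 0.005, np.float64(10.0)]
-> [ 440.1 -275.   229.7] -339.9
```

{"op": "jog_arm", "data": {
  "targets": [
    [0.012,-0.03,0,-1.5,0],
    [0.015,-0.045,0,-1.5,0],
    [0.015,-0.045,0,-1.5,0],
    [0.015,-0.045,0,-1.5,0],
    [0.015,-0.045,0,-1.5,0],
    [0.02,-0.045,0,-1.5,0],
    [0.025,-0.03,0,-1.5,0],
    [0,0,0,0,0]
  ]
}}

```text
clock: 42.48
eef_pos: [551.8, -278.0, 227.7]
orientation: [0.479, -3.099, 0.0]
wrist_force: [0.2, 1.0, -0.2]
gripper_width: 85.5
finger_force: 0.0
```

```bash
python3 -c "
from h import *
p,h,o=state(); print(p,h,o['joint_pos'].round(2))
c=cam('wrist')
for a,ce,m in blobs(mask(c,'yel'),100): print(a,cv2.boundingRect(m),ce.round(1),onz(c,[ce],62.5).round(1))
m=mask(c,'or'); m=cv2.morphologyEx(m,cv2.MORPH_CLOSE,np.ones((9,9),np.uint8))
for a,ce,m in blobs(m,500):
  ct=max(cv2.findContours(m,0,2)[0],key=cv2.contourArea); q=cv2.approxPolyDP(ct,3,True)[:,0]; P=onz(c,q,64); print(a,q.tolist(),P[:,:2].round(0).tolist()); r=onz(c,cv2.boxPoints(cv2.minAreaRect(ct)),64); print(r.round(1).tolist())
"
```

```text
[ 551.82795346 -278.01108042  227.65634499] -162.4246695254836 [ 0.89  0.83 -1.01  1.54  0.74  1.19  1.63]
244 (614, 307, 26, 13) [627.2 313. ] [[555.7  73.   62.5]]
11740 [[318, 0], [309, 157], [383, 162], [400, 0]] [[383.0, -332.0], [505.0, -301.0], [489.0, -236.0], [362.0, -268.0]]
[[506.2, -301.5, 64.0], [379.8, -332.9, 64.0], [362.3, -268.0, 64.0], [487.3, -228.7, 64.0]]
```

{"op": "jog_arm", "data": {
  "targets": [
    [0.04,0.01,0,0,0],
    [0.045,0.012,0,0,0],
    [0.025,0.009,0,0,0],
    [0,0,0,0,0],
    [0,0,0,0,0]
  ]
}}

```text
clock: 43.15
eef_pos: [442.0, -276.7, 230.6]
orientation: [-0.494, 3.101, 0.001]
wrist_force: [0.0, -0.5, 0.4]
gripper_width: 85.5
finger_force: 0.0
```

```bash
python3 -c "
from h import *
p,h,o=state(); print(p,h,o['joint_pos'].round(2))
c=cam('wrist')
for a,ce,m in blobs(mask(c,'yel'),100): print(a,cv2.boundingRect(m),ce.round(1),onz(c,[ce],62.5).round(1))
m=mask(c,'or'); m=cv2.morphologyEx(m,cv2.MORPH_CLOSE,np.ones((9,9),np.uint8))
for a,ce,m in blobs(m,500):
  ct=max(cv2.findContours(m,0,2)[0],key=cv2.contourArea); q=cv2.approxPolyDP(ct,3,True)[:,0]; P=onz(c,q,64); print(a,q.tolist(),P[:,:2].round(1).tolist())
"
```

```text
[ 442.04479487 -276.68164173  230.63125771] -161.91281879526008 [ 1.08  0.72 -1.07  1.83  0.73  1.05  1.61]
1206 (171, 54, 86, 24) [213.6  65.3] [[ 348.2 -401.5   62.5]]
506 (293, 119, 51, 13) [318.  125.1] [[ 367.6 -301.1   62.5]]
9208 [[281, 128], [275, 262], [284, 263], [285, 253], [333, 255], [333, 266], [341, 267], [355, 134]] [[380.1, -331.7], [504.6, -301.4], [502.8, -292.6], [492.4, -294.6], [479.6, -248.9], [490.7, -245.1], [489.3, -237.1], [364.5, -267.3]]
```

{"op": "jog_arm", "data": {
  "targets": [
    [0.01,-0.005,0.03,4.5,0],
    [0,0,0.05,0,0],
    [0,0,0.05,0,0],
    [0,0,0.045,0,0],
    [0,0,0.03,0,0],
    [0,0,0.02,0,0],
    [0,0,0,0,0],
    [0,0,0,0,0.1],
    [0,0,0,0,0.5],
    [0,0,0,0,1],
    [0,0,0,0,1]
  ],
  "newtons": 35
}}

```text
clock: 44.58
eef_pos: [433.9, -285.5, 6.7]
orientation: [-0.369, 3.117, -0.001]
wrist_force: [0.1, 0.5, 5.7]
gripper_width: 67.5
finger_force: 40.8
```

{"op": "jog_arm", "data": {
  "targets": [
    [0,0,-0.03,0,1],
    [0,0,-0.05,0,1],
    [0,0,-0.06,0,1],
    [0,0,-0.055,0,1],
    [0,0,0,0,1]
  ]
}}

```text
clock: 45.2
eef_pos: [435.2, -286.2, 204.5]
orientation: [-0.367, 3.113, -0.007]
wrist_force: [1.2, -0.6, -2.3]
gripper_width: 67.6
finger_force: 40.5
```

```bash
python3 -c "
from h import *
lipt(); plan([(520,-150,200,191,4),(609.5,30.3,200,187.5,5)])"
```

```text
lip tool [ 68.  -0. -54.] world [ 369. -302.  258.] px [318. 158.] 153
[ 435.2 -286.2  204.5] -166.6 67.6 40.5 [ 1.2 -0.6 -2.3]
gx,gy,z -216.4 -291.1 202.0
[-0.029, 0.028, 0.001, np.float64(0.6)]
[-0.029, 0.028, 0.0, np.float64(0.6)]
[-0.028, 0.029, 0.001, np.float64(0.6)]
[-0.028, 0.029, 0.0, np.float64(0.6)]
-> [ 519.7 -150.3  200. ] -169.0
[-0.025, 0.032, 0.0, np.float64(0.7)]
[-0.024, 0.032, 0.0, np.float64(0.7)]
[-0.024, 0.033, 0.0, np.float64(0.7)]
[-0.023, 0.033, 0.0, np.float64(0.7)]
[-0.023, 0.033, 0.0, np.float64(0.7)]
-> [609.7  30.4 200. ] -172.5
```

{"op": "jog_arm", "data": {
  "targets": [
    [-0.029,0.028,0,0.6,1],
    [-0.029,0.028,0,0.6,1],
    [-0.028,0.029,0,0.6,1],
    [-0.028,0.029,0,0.6,1],
    [-0.025,0.032,0,0.7,1],
    [-0.024,0.032,0,0.7,1],
    [-0.024,0.033,0,0.7,1],
    [-0.023,0.033,0,0.7,1],
    [-0.023,0.033,0,0.7,1],
    [0,0,0,0,1],
    [0,0,0,0,1],
    [0,0,0,0,1]
  ]
}}

```text
clock: 46.75
eef_pos: [608.3, 29.2, 199.5]
orientation: [0.205, -3.133, 0.003]
wrist_force: [-1.5, 0.1, -1.1]
gripper_width: 67.1
finger_force: 40.3
```

```bash
python3 -c "
from h import *
s=cam('side'); print([(a,ce.round(1).tolist()) for a,ce,m in blobs(mask(s,'yel'),8)])
lipt(); plan([(609.5,30.3,140,187.5,3)])"
```

```text
[(np.int32(49), [311.8, 201.4]), (np.int32(50), [311.7, 260.4]), (np.int32(13), [370.7, 273.6]), (np.int32(287), [256.2, 468.0])]
lip tool [ 69.  -0. -54.] world [540.  20. 254.] px [318. 156.] 153
[608.5  29.4 199.8] -172.5 67.8 40.3 [ 0.8  0.  -0.7]
gx,gy,z -1.2 -0.7 200.1
[-0.0, 0.0, 0.02, np.float64(-0.0)]
[-0.0, 0.0, 0.02, np.float64(-0.0)]
[-0.001, 0.0, 0.02, np.float64(-0.0)]
-> [609.6  29.8 140.1] -172.5
```

{"op": "jog_arm", "data": {
  "targets": [
    [-0.001,0.001,0.02,0,1],
    [0,0,0.03,0,1],
    [0,0,0.02,0,1],
    [0,0,0,0,1],
    [0,0,0,0,1]
  ]
}}

```text
clock: 47.48
eef_pos: [610.4, 32.8, 131.2]
orientation: [-0.208, 3.134, 0.001]
wrist_force: [0.7, 0.0, -1.0]
gripper_width: 67.7
finger_force: 40.3
```

```bash
python3 -c "
from h import *
g(); p,h,o=state(); print(p,h,o['wrist_force'])"
```

```text
gx,gy,z 1.0 2.1 131.2
[610.42879898  32.84978005 131.16958059] -172.41020263871084 [ 0.70113824  0.03257948 -1.02168081]
```

{"op": "jog_arm", "data": {
  "targets": [
    [0,-0.001,0.008,0,1],
    [0,0,0.008,0,1],
    [0,0,0.006,0,1],
    [0,0,0.004,0,1],
    [0,0,0,0,1]
  ]
}}

```text
clock: 48.1
eef_pos: [609.9, 31.4, 104.2]
orientation: [0.208, -3.134, 0.0]
wrist_force: [-0.1, 0.3, -1.5]
gripper_width: 67.7
finger_force: 40.3
```

{"op": "jog_arm", "data": {
  "targets": [
    [0,0,0.003,0,1],
    [0,0,0.002,0,1],
    [0,0,0,0,1]
  ]
}}

```text
clock: 48.48
eef_pos: [610.0, 31.4, 99.5]
orientation: [0.208, -3.135, 0.0]
wrist_force: [0.2, 0.1, -1.3]
gripper_width: 67.6
finger_force: 40.3
```

{"op": "jog_arm", "data": {
  "targets": [
    [0,0,0.002,0,1],
    [0,0,0.001,0,1],
    [0,0,0,0,1]
  ]
}}

```text
clock: 48.85
eef_pos: [610.3, 31.5, 98.1]
orientation: [-0.208, 3.134, -0.001]
wrist_force: [-2.7, -1.5, 8.5]
gripper_width: 67.4
finger_force: 41.7
```

{"op": "jog_arm", "data": {
  "targets": [
    [0,0,0.001,0,1],
    [0,0,0,0,1]
  ]
}}

```text
clock: 49.1
eef_pos: [610.4, 31.6, 98.1]
orientation: [-0.208, 3.133, -0.002]
wrist_force: [-5.1, -2.4, 14.8]
gripper_width: 67.8
finger_force: 42.5
```

{"op": "jog_arm", "data": {
  "targets": [
    [0,0,-0.001,0,1],
    [0,0,0,0,0.2],
    [0,0,0,0,0.15],
    [0,0,0,0,0],
    [0,0,0,0,0],
    [0,0,0,0,0],
    [0,0,-0.03,0,0],
    [0,0,-0.05,0,0],
    [0,0,-0.05,0,0],
    [0,0,-0.03,0,0],
    [0,0,0,0,0]
  ]
}}

```text
clock: 50.48
eef_pos: [611.4, 32.3, 259.3]
orientation: [-0.207, 3.129, 0.001]
wrist_force: [-0.4, -0.2, -0.5]
gripper_width: 85.5
finger_force: 0.0
```

```bash
python3 -c "
from h import *
c=cam('wrist')
for a,ce,m in blobs(mask(c,'yel'),100): print(a,cv2.boundingRect(m),ce.round(1),onz(c,[ce],154).round(1))
m=mask(c,'or'); m=cv2.morphologyEx(m,cv2.MORPH_CLOSE,np.ones((9,9),np.uint8))
for a,ce,m in blobs(m,800):
  ct=max(cv2.findContours(m,0,2)[0],key=cv2.contourArea); q=cv2.approxPolyDP(ct,3,True)[:,0]; print(q.tolist(),onz(c,q,155.5)[:,:2].round(1).tolist())
s=cam('side'); print([(a,ce.round(1).tolist()) for a,ce,m in blobs(mask(s,'yel'),8)],proj(s,[[541.3,21.6,154],[541.3,21.6,119]]).round(1).tolist())
g()"
```

```text
964 (286, 128, 62, 16) [316.3 135.7] [[541.9  21.8 154. ]]
[[272, 144], [277, 302], [287, 302], [288, 286], [346, 288], [346, 302], [356, 302], [363, 145], [349, 141]] [[551.9, -9.5], [679.2, 6.6], [678.1, 14.9], [663.3, 14.2], [658.8, 61.9], [671.5, 64.0], [670.5, 72.3], [543.9, 56.3], [542.4, 45.8]]
[(np.int32(47), [312.1, 245.6]), (np.int32(51), [311.8, 260.6]), (np.int32(14), [370.5, 273.5]), (np.int32(243), [256.5, 468.9]), (np.int32(24), [253.4, 460.0])] [[311.0, 245.3], [311.1, 260.0]]
gx,gy,z 0.0 0.5 256.1
```

The lips appear where predicted in both views: orange at (312,246) and blue at (312,261). The gripper is clear, so I'm handing in.

```bash
python3 -c "
from plant import *
print(sign_off())"
```

```text
the job is handed in; nothing more can be done
None
```

I tipped the parts into the grey tote, stacked blue on it and nested orange in blue, then handed in at about 50 s; the camera checks of the totes agree, but I saw only the two bolts in the grey tote, not the brass fitting, and no verdict came back.

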